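# Load the cell test station and shut its hood with the lift-gate lever

### The job

Lift the station's lever out of its notch, swing it over to the open notch and let it drop in, so that the hood stands open. Then put every swollen cell in the black tray and stack all the sound ones flat, squarely one on another in the middle of the spacer pile in the station, terminals towards the hood's hinge, setting each down gently and not letting it drop; the pile's height is not known. Finally bring the lever back, dropped home in its shut notch with the hood down, and leave the other things on the bench where they are.

Things in the scene. Friction and masses are not known exactly. Their poses are not given: they have to be found in the camera images.
- station: Fixed cell test station: grey base 320 x 235 x 20 mm with a pile of spacer plates, a clear hood over it and a lever housing (to 165 mm high) on its +y side. Origin on the table under the middle of the pile; x points to the rear, where the hood is hinged, y to the lever, z up. Shut, the hood is 180 x 116 mm, 134 mm high; open, it stands behind the pile (x above 65 mm), up to 205 mm high.
- pile_foot (a point): Where the pile of aluminium spacer plates (122 x 56 mm, long side along the station's x) comes out of the station's base, at its middle, 20 mm above the table. The top of the pile is somewhere between 32 and 58 mm above the table, another height each time and not reported: lower the cells until they are felt to touch.
- gate_lever (a joint): Swing of the lever, rad, about the station's y axis. 0: in the SHUT notch, leaning 0.42 rad to the station's -x (the robot), hood down. 0.84: in the OPEN notch, leaning 0.42 rad to +x, hood up and back. The hood is linked to the lever and rises to 235 mm half way. Swinging takes 1 to 3 N at the knob, and the lever stays about where it is left.
- lever_lift (a joint): How far the lever is drawn up along its shaft, m, 0 to 0.022. A cross pin sits in a notch of the steel gate at either end of the slot; drawn up 14 mm it clears the notch, and only then can the lever swing. Weight and a spring (5 to 6 N together) pull it down: between the notches the pin slides on the gate, over a notch it drops in, to 0.
- lever_knob (a point): Centre of the black knob on top of the lever: a square block, 32 x 32 mm, 50 mm long along the shaft (the point's z axis points up the shaft, its x and y are square to the block's sides, y along the station's y). It is 190 mm from the pivot while the lever is down in a notch, 204 mm or more when drawn clear.
- lever_pivot (a point): Pivot of the lever, inside its housing, 45 mm above the table, at station x = -35 mm, y = 125 mm.
- cell1: A sound battery cell: a flat aluminium case 100 x 46 x 14 mm (x, y, z) with straight flat faces, about 0.15 kg. Origin at the centre of its underside, z up, x towards the end with the two copper terminal tabs (5 mm long). May be absent.
- cell1_term (a point): Tip of the terminal end of cell1, midway between the tabs: 55 mm from the cell's origin along its x, 7 mm up.
- cell2: A sound battery cell: a flat aluminium case 100 x 46 x 14 mm (x, y, z) with straight flat faces, about 0.15 kg. Origin at the centre of its underside, z up, x towards the end with the two copper terminal tabs (5 mm long). May be absent.
- cell2_term (a point): Tip of the terminal end of cell2, midway between the tabs: 55 mm from the cell's origin along its x, 7 mm up.
- cell3: A sound battery cell: a flat aluminium case 100 x 46 x 14 mm (x, y, z) with straight flat faces, about 0.15 kg. Origin at the centre of its underside, z up, x towards the end with the two copper terminal tabs (5 mm long). May be absent.
- cell3_term (a point): Tip of the terminal end of cell3, midway between the tabs: 55 mm from the cell's origin along its x, 7 mm up.
- cell4: A sound battery cell: a flat aluminium case 100 x 46 x 14 mm (x, y, z) with straight flat faces, about 0.15 kg. Origin at the centre of its underside, z up, x towards the end with the two copper terminal tabs (5 mm long). May be absent.
- cell4_term (a point): Tip of the terminal end of cell4, midway between the tabs: 55 mm from the cell's origin along its x, 7 mm up.
- swollen1: A swollen battery cell: the same case, 100 x 46 mm, but bulged like a pillow on both faces to 30 mm thick in the middle; its straight long side walls, by which it is held, are between 9.5 and 20.5 mm above what it lies on. About 0.15 kg. Origin at the centre of its underside. May be absent.
- swollen2: A swollen battery cell: the same case, 100 x 46 mm, but bulged like a pillow on both faces to 30 mm thick in the middle; its straight long side walls, by which it is held, are between 9.5 and 20.5 mm above what it lies on. About 0.15 kg. Origin at the centre of its underside. May be absent.
- tray: The fixed black quarantine tray, open on top: 264 x 122 x 34 mm outside (x, y, z), walls and floor 4 mm. Origin at the centre of its underside. Two cells lie in it one behind the other along its x.
- meter: Orange handheld multimeter, 175 x 85 x 40 mm; not part of the job, leave it where it is.
- labels: Paper label roll standing flat, 68 mm diameter, 45 mm high; not part of the job, leave it where it is.
- mug: White mug, 80 mm diameter, 92 mm high; not part of the job, leave it where it is.
- mouse: Black computer mouse, 105 x 62 x 34 mm; not part of the job, leave it where it is.
Not all that is in view belongs to the job. Leave any green or yellow look-alike of the cell3 alone. What is shaped like the swollen2 but green is not meant.

How it is judged:
By the outcome, as a careful person would: the job done as asked, in the order asked, and still so for the second after the job is handed in, with the robot touching nothing.
Of cell1, cell2, cell3, cell4 only 3 to 4 are there at a start; the rules pass over those that are not, and their reading is None.
Of swollen1, swollen2 only 1 to 2 are there at a start; the rules pass over those that are not, and their reading is None.
At some moment in a run one of swollen1, swollen2 may be knocked a few centimetres aside while the robot is not near it.
It also fails if it takes over 210 s, if anything falls off the work surface, if the arm or the gripper's body presses on something with over 40 N, if the wrist force passes 120 N, or if a joint passes its speed limit or range.

### The arm

A 6-joint arm with a two-finger parallel gripper is mounted at the origin on the work surface. World frame = base frame: x ahead of the robot, y to its left, z up, the work surface at z = 0. Lengths are in m, angles in rad, forces in N, time in s.
With the tool pointing down it reaches from about 0.3 to 0.775 m from the base axis. Payload 14.6 kg.
Tool frame: the origin (TCP) lies on the centre line of the jaws, within the pads' length; the fingertips stand 19 mm ahead of it and the grasp point (between the pads) is the TCP; y points along the fingers, x is the direction in which the jaws open and shut, and the axes are right-handed (so a half turn about y gives the same grasp; the last joint's range is limited). The gripper opens to 94 mm and grips with 3 to 60 N. Pads are 16 mm wide; open, the fingers measure 119 mm over their backs; the gripper's body (75 mm by 177 mm) begins 78 mm behind the grasp point.
Start: joints at [1.208, 0.3, 1.521, -0, 1.321, -0.067], TCP at [0.16, 0.526, 0.224] pointing down, gripper open.
Joint ranges: [-3.03, 3.03], [-0.79, 2.21], [0.23, 2.52], [-1.04, 4.18], [0, 3.07], [-2.55, 2.55]. Speed limits (rad/s): [2.22, 2.22, 2.57, 3.14, 3.14, 3.14].

### API

Orientations are given as [roll, pitch, yaw] about the fixed x, y, z axes, in that order (R = Rz(yaw) Ry(pitch) Rx(roll)).
In Python, from station import ctrl, optics gives the robot as it stands.
- The arm moves only by the tool jog_arm, never from a script. Its argument "targets" is a list of rows, each a list of 3 entries, a list of its own where there are three numbers: the finger opening in cm, from 0 to 9.4, then the shift along the tool's x, y, z in cm, then the turn about the tool's y in rad. A call has 1 to 10 rows; each row is the pose to reach, as a shift and turn from the pose commanded when the call began, along the tool's axes at that moment; what a row does not reach only later rows make up. A row lasts 1/10 s, in which the tool goes at most 50 mm and 8.59 degrees, less where a joint would pass 70% of its speed; a pose out of reach is approached as far as the arm can. A call with a gripper value outside its range is refused whole. The fingers move at their own pace and stop on an object; "grip_force" is the grip in N (left out, the last holds). Time passes only in rows, so rows that repeat a pose let the fingers close. It gives the time, the measured TCP pose, the force and the opening at its end, in the units of the state.
- ctrl.get_obs(): the state, without advancing time (a new reading comes with each control period).
- optics.camera(name): name is "scene" or "side" or "wrist"; returns a dict with "img" (384x512x3 uint8, red, green, blue), "range_z" (384x512 float32, m along the optical axis (not along the pixel's ray), 0 where there is no reading), "camera_matrix" (3x3 intrinsics, pixels), "k1" (the pictures are not rectified: a ray, as slopes to the right and down, at radius r is drawn at 1 + k1 r^2 times it, then the intrinsics apply), "world_to_cam" (4x4, takes a point from world to camera coordinates); the wrist camera has in their place "mount" (4x4, takes a point from camera to tool coordinates, whose origin is the TCP and whose axes are the tool frame's). Camera axes: x right, y up, looking along -z (the intrinsics and any distortion apply to the point x, -y, -z); pixel columns grow to the right and rows downward; lengths in m; the calibration is good to about 2 mm. A picture is of the moment at which its call begins: read the wrist's pose just before it.
- ctrl.hand_in(): hands the job in, once; it reports no verdict.
The state is a dict: "time_s": time; "qpos": joint angles; "joint_vel": joint speeds; "tau": joint torques, N m; "ee_pos": TCP position; "eef_rot": TCP orientation; "force": force on the tool from outside, world axes, zero at the start; "moment": the same for the moment, N m; "grip_width": finger opening in m.
Only numpy, scipy, OpenCV 4.12 (cv2) and the standard library are available. Lean on these libraries where they do the work, as an engineer would, in place of code of your own. Each camera call takes 0.05 s, during which the arm holds its last target. There are 200 camera calls.

## Working session

There is one attempt and no reset: what is moved stays moved. The work goes in short steps, Python scripts to look and compute and a tool call to move; the robot and the scene stay as the last step left them, time stands still between calls to the robot, and variables do not carry over. Pictures are saved under pics/ and viewed, about 12 in all and at most 16, crops included, and the job is handed in when it is done.

Besides the shell and the picture viewer there is one more tool, called after ">>>" as name(argument=value, ...), one argument or row to a line, values as JSON. jog_arm: Moves the arm, as the interface text tells. Its arguments: {"type":"object","properties":{"targets":{"type":"array","items":{"type":"array"}},"grip_force":{"type":"number"}},"required":["targets"]}

```bash
ls; mkdir -p pics; cat > h.py <<'E'
import numpy as np, cv2
from station import ctrl, optics
from scipy.spatial.transform import Rotation as R
def cam(name):
    o=ctrl.get_obs(); c=optics.camera(name); c['obs']=o
    if 'world_to_cam' in c: c['c2w']=np.linalg.inv(c['world_to_cam'])
    else:
        T=np.eye(4); T[:3,:3]=R.from_euler('xyz',o['eef_rot']).as_matrix(); T[:3,3]=o['ee_pos']; c['c2w']=T@c['mount']
    return c
def rays(c,uv):
    uv=np.asarray(uv,float).reshape(-1,1,2); K=np.asarray(c['camera_matrix'])
    p=cv2.undistortPoints(uv,K,np.array([c['k1'],0,0,0,0.]))[:,0]
    return np.c_[p[:,0],-p[:,1],-np.ones(len(p))]
def onplane(c,uv,z):
    d=rays(c,uv)@c['c2w'][:3,:3].T; o=c['c2w'][:3,3]
    return o+d*((z-o[2])/d[:,2])[:,None]
def cloud(c):
    h,w=c['range_z'].shape; v,u=np.mgrid[:h,:w]
    d=rays(c,np.c_[u.ravel(),v.ravel()])*c['range_z'].reshape(-1,1)
    return (d@c['c2w'][:3,:3].T+c['c2w'][:3,3]).reshape(h,w,3)
def save(c,n): cv2.imwrite('pics/'+n,c['img'][:,:,::-1] if isinstance(c,dict) else c[:,:,::-1])
def st():
    o=ctrl.get_obs(); return {k:np.round(o[k],4).tolist() for k in('time_s','qpos','ee_pos','eef_rot','force','grip_width')}
E
python3 - <<'E'
from h import *
a=cam('scene');b=cam('side');save(np.hstack([a['img'],b['img']])[:, :],'a.png')
import pickle;pickle.dump((a,b),open('ab.pkl','wb'))
im=cv2.resize(a['img'],(800,600));save(im,'s0.png');save(cv2.resize(b['img'],(800,600)),'s1.png')
print(st(),a['k1'],a['c2w'].round(3),b['c2w'].round(3),a['camera_matrix'])
E
```

```text
pics
{'time_s': 0.1, 'qpos': [1.2084, 0.3004, 1.5215, -0.0, 1.3207, -0.0666], 'ee_pos': [0.1603, 0.5259, 0.2239], 'eef_rot': [-1.5707, 0.0011, 1.275], 'force': [-0.0258, 0.313, 0.8169], 'grip_width': 0.0943} -0.02968943448106163 [[-0.853 -0.403  0.332  0.982]
 [ 0.522 -0.642  0.561  0.787]
 [-0.013  0.652  0.758  1.246]
 [ 0.     0.     0.     1.   ]] [[ 0.719  0.366 -0.591 -0.213]
 [-0.695  0.347 -0.63  -0.833]
 [-0.025  0.864  0.503  0.771]
 [ 0.     0.     0.     1.   ]] [[354.16654641   0.         257.53493553]
 [  0.         354.16654641 192.1646955 ]
 [  0.           0.           1.        ]]
```

View pics/s0.png

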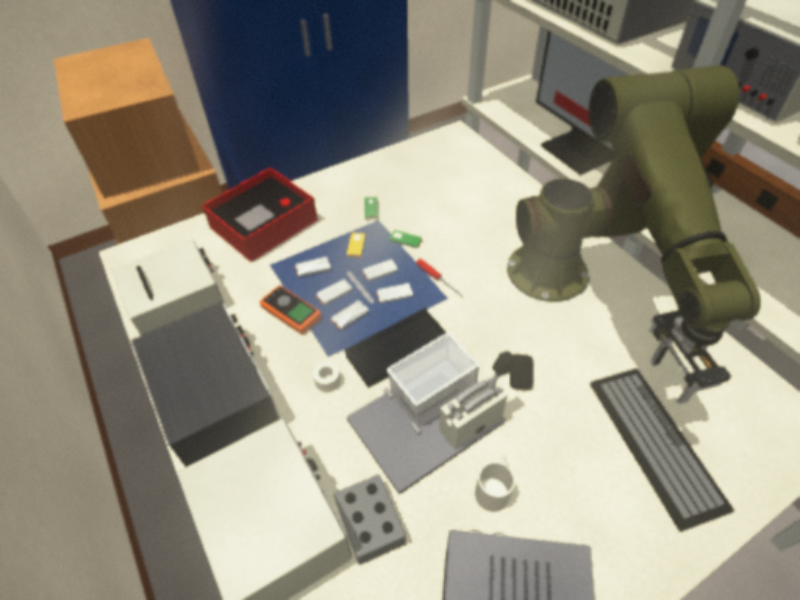

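View pics/s1.png

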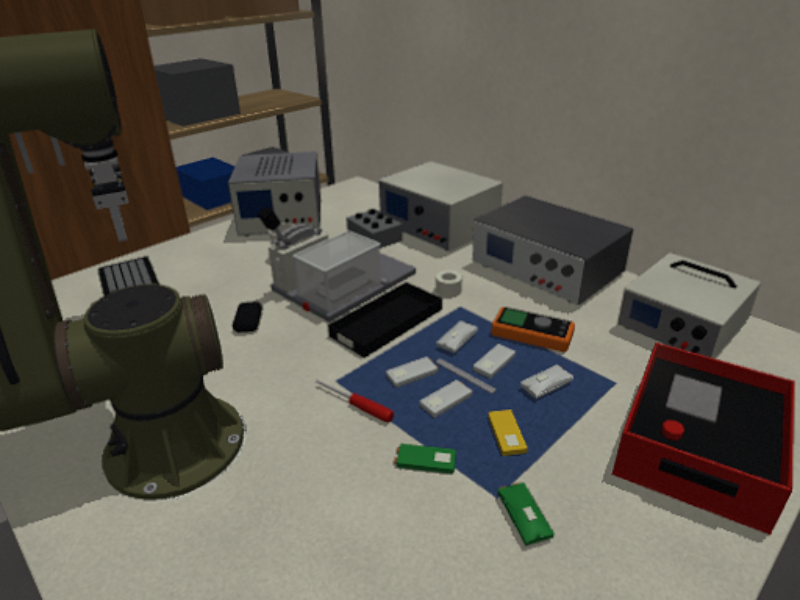

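Scene view (800x600 px): five pale cells on the blue mat at (313,267), (380,270), (333,292), (394,292), (350,315). There are green and yellow look-alikes at (371,207), (405,238), (356,243). The tray is at (395,345), the hood and lever at (435,375)/(500,375), and the mouse at (520,370). Next I'll measure with depth.

```bash
python3 - <<'E'
from h import *
import pickle
for c,n in zip(pickle.load(open('ab.pkl','rb')),('scene','side')):
    P=cloud(c); hsv=cv2.cvtColor(c['img'],cv2.COLOR_RGB2HSV)
    print(n,'table z',np.median(P[(abs(P[...,0]-.35)<.1)&(abs(P[...,1])<.1)][:,2]))
    X,Y,Z=P[...,0],P[...,1],P[...,2]
    # cells: low saturation, bright, z 0.008..0.05, in mat
    blue=((hsv[...,0]>100)&(hsv[...,0]<130)&(hsv[...,1]>90)&(Z<.05)&(Z>-.02)&(X<.9)&(X>.1)).astype(np.uint8)
    nb,lab,s,_=cv2.connectedComponentsWithStats(blue); k=1+s[1:,4].argmax()
    hull=cv2.convexHull(np.argwhere(lab==k)[:,::-1].astype(np.int32)); m=np.zeros_like(blue); cv2.fillConvexPoly(m,hull,1)
    print('mat',P[lab==k].min(0),P[lab==k].max(0))
    w=((m>0)&(hsv[...,1]<70)&(hsv[...,2]>120)).astype(np.uint8)
    nb,lab,s,ce=cv2.connectedComponentsWithStats(w)
    for i in range(1,nb):
        if s[i,4]>60:
            q=P[lab==i]; q=q[q[:,2]>.006]
            if len(q)<20: continue
            r=cv2.minAreaRect(q[:,:2].astype(np.float32)*1000)
            print(np.round(ce[i]),s[i,4],'z50/95',np.percentile(q[:,2],[50,95]).round(3),np.round(r[0]),np.round(r[1]),round(r[2]))
E
```

```text
scene table z 0.00047803100143639643
mat [ 0.10040545 -1.64620115 -0.01977856] [ 0.55030375 -1.35094561  0.04991248]
side table z 0.003305789374898005
mat [ 0.32086627 -0.48944697 -0.00419406] [ 0.71987827 -0.07061779  0.01199802]
[292. 214.] 213 z50/95 [0.028 0.034] [ 603. -164.] [102.  42.] 9
[316. 229.] 254 z50/95 [0.017 0.019] [ 204. -521.] [1040.   78.] 33
[263. 236.] 270 z50/95 [0.017 0.019] [ 117. -469.] [978. 101.] 42
[349. 242.] 292 z50/95 [0.027 0.033] [ 610. -393.] [ 47. 101.] 79
[285. 253.] 326 z50/95 [0.016 0.019] [ 438. -276.] [ 46. 105.] 84
```

```bash
python3 - <<'E'
from h import *
import pickle
a,b=pickle.load(open('ab.pkl','rb'))
for c in(a,b):
  P=cloud(c); 
  import itertools
  # map points at pixel grid around station/tray (800-scale)
  pts={0:[(345,345),(375,382),(440,310),(450,335),(348,418),(400,487),(507,432),(500,362),(520,370),(460,420),(490,395),(478,340)],1:[(331,322),(344,350),(440,292),(405,287),(275,290),(318,318),(415,270),(268,220),(247,317),(290,240)]}[0 if c is a else 1]
  for u,v in pts: print((u,v),P[int(v*.64),int(u*.64)].round(3))
E
```

```text
(345, 345) [ 0.66  -0.083  0.003]
(375, 382) [0.649 0.075 0.014]
(440, 310) [ 0.364 -0.048 -0.001]
(450, 335) [ 0.388  0.043 -0.003]
(348, 418) [0.762 0.132 0.019]
(400, 487) [0.742 0.353 0.023]
(507, 432) [0.444 0.366 0.003]
(500, 362) [0.45  0.303 0.235]
(520, 370) [0.32  0.254 0.038]
(460, 420) [0.571 0.331 0.137]
(490, 395) [0.488 0.326 0.162]
(478, 340) [ 0.334  0.096 -0.004]
(331, 322) [0.419 0.065 0.037]
(344, 350) [ 0.401 -0.005  0.004]
(440, 292) [0.723 0.001 0.015]
(405, 287) [0.668 0.07  0.025]
(275, 290) [0.436 0.32  0.013]
(318, 318) [0.44  0.144 0.004]
(415, 270) [0.765 0.132 0.013]
(268, 220) [0.424 0.285 0.228]
(247, 317) [0.3   0.23  0.036]
(290, 240) [0.478 0.288 0.154]
```

>>> jog_arm(
  targets=[
    [9.4, [0, -5, 0], 0],
    [9.4, [-3, -10, -6], -0.1],
    [9.4, [-6, -14, -12], -0.2],
    [9.4, [-9, -18, -18], -0.3],
    [9.4, [-12, -21, -24], -0.3],
    [9.4, [-15, -21, -29], -0.3],
    [9.4, [-18, -21, -34], -0.3],
    [9.4, [-18, -21, -34], -0.3],
    [9.4, [-18, -21, -34], -0.3],
    [9.4, [-18, -21, -34], -0.3],
  ],
)

```text
time_s: 1.1
ee_pos: [0.435, 0.2521, 0.4349]
eef_rot: [-1.571, 0.0, 1.572]
force: [-0.9, -0.0, 0.3]
grip_width: 0.0941
```

```bash
python3 - <<'E'
from h import *
import pickle
c=cam('wrist');save(cv2.resize(c['img'],(800,600)),'w0.png');pickle.dump(c,open('w0.pkl','wb'))
print(st(),c['c2w'].round(3),c['camera_matrix'][0,0],c['k1'])
E
```

```text
{'time_s': 1.15, 'qpos': [0.4504, 0.1294, 1.2504, -0.0008, 1.7614, -1.121], 'ee_pos': [0.4361, 0.2513, 0.435], 'eef_rot': [-1.5715, 0.0006, 1.5713], 'force': [0.4722, -0.4131, 0.3675], 'grip_width': 0.0942} [[-0.001 -0.957 -0.289  0.351]
 [ 1.    -0.001 -0.     0.251]
 [-0.    -0.289  0.957  0.595]
 [ 0.     0.     0.     1.   ]] 291.7424717027008 0.007127441813300102
```

View pics/w0.png

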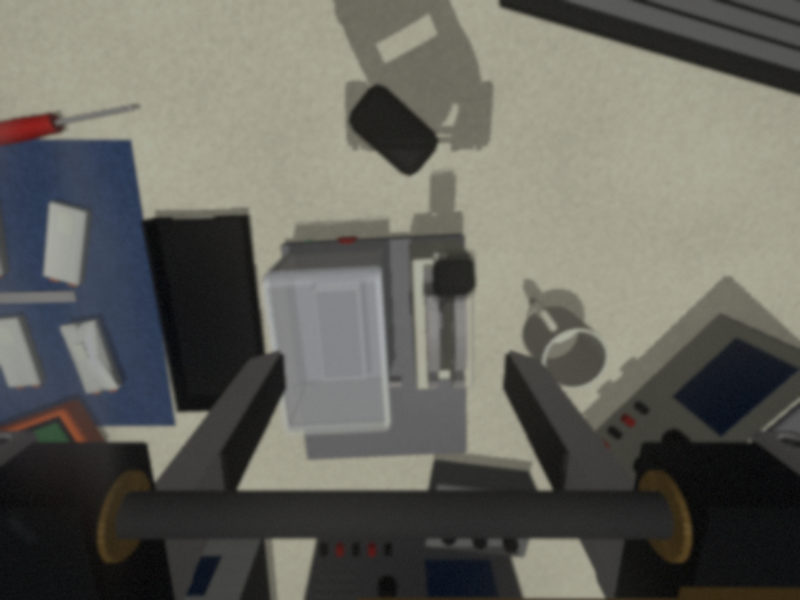

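Wrist view: knob at (453,272). Base corners at (283,243), (463,235), (467,453), (307,460). Tray corners at (145,222), (248,214), (262,405), (177,410). Mouse at (393,130), mug at (565,340).

```bash
python3 - <<'E'
from h import *
import pickle
c=pickle.load(open('w0.pkl','rb'));g=cv2.cvtColor(c['img'],cv2.COLOR_RGB2GRAY)
s=.64
for n,pts,z in(('base',[(283,243),(463,235),(467,453),(307,460)],.02),('tray',[(145,222),(248,214),(262,408),(178,412)],.034)):
    q=onplane(c,np.array(pts)*s,z); print(n,q.round(3).tolist())
P=cloud(c)
# knob: points high
m=(P[...,2]>.19)&(P[...,2]<.26)&(g<60)&(abs(P[...,1]-.29)<.06)
q=P[m]; print('knob',len(q),q.mean(0),q.min(0),q.max(0),np.median(q,0))
t=q[q[:,2]>np.percentile(q[:,2],60)];print(cv2.minAreaRect((q[:,:2]*1000).astype(np.float32)))
# base by depth: z in .012..0.03 grey right strip
m=(P[...,2]>.155)&(P[...,2]<.175)&(abs(P[...,1]-.29)<.1); q=P[m]; print('housing',cv2.minAreaRect((q[:,:2]*1000).astype(np.float32)),np.median(q[:,2]))
for x in(.40,.42,.44,.46,.5,.6,.7,.72):
    print(x,[round(float(np.median(P[...,2][(abs(P[...,0]-x)<.004)&(abs(P[...,1]-y)<.004)])),3) if ((abs(P[...,0]-x)<.004)&(abs(P[...,1]-y)<.004)).any() else None for y in np.arange(.1,.37,.02)])
E
```

```text
base [[0.445, 0.111, 0.02], [0.435, 0.338, 0.02], [0.754, 0.359, 0.02], [0.766, 0.124, 0.02]]
tray [[0.418, -0.052, 0.034], [0.408, 0.074, 0.034], [0.672, 0.07, 0.034], [0.678, -0.047, 0.034]]
knob 600 [0.43468439 0.29875577 0.23789222] [0.41648723 0.28535979 0.20584918] [0.45931129 0.31323279 0.24718899] [0.43369309 0.29875502 0.24086408]
((438.0045471191406, 299.3531188964844), (43.012359619140625, 27.48754119873047), 1.1965864896774292)
housing ((515.1172485351562, 306.23638916015625), (82.01802062988281, 39.81660461425781), 2.9306740760803223) 0.1619722811003879
0.4 [0.0, -0.001, -0.001, -0.001, 0.52, 0.53, -0.001, 0.0, 0.0, -0.0, 0.53, 0.523, -0.0, 0.0]
0.42 [0.0, -0.0, -0.0, -0.001, 0.0, 0.533, 0.0, 0.0, 0.539, 0.539, 0.531, 0.235, -0.0, 0.0]
0.44 [-0.001, -0.0, 0.001, 0.001, 0.009, 0.507, 0.012, 0.017, 0.019, 0.075, 0.481, 0.052, 0.02, -0.001]
0.46 [0.001, 0.112, 0.096, 0.133, 0.133, 0.133, 0.133, 0.021, 0.02, 0.132, 0.211, None, None, 0.0]
0.5 [None, 0.136, 0.133, 0.133, 0.133, 0.133, 0.133, 0.135, 0.02, 0.132, 0.163, 0.163, 0.131, -0.001]
0.6 [None, 0.136, 0.133, 0.133, 0.133, 0.133, 0.133, 0.133, 0.02, 0.02, None, None, None, None]
0.7 [None, None, None, None, None, None, None, None, 0.02, 0.019, 0.02, 0.02, 0.02, -0.0]
0.72 [None, 0.019, 0.019, 0.02, 0.02, 0.02, 0.02, 0.019, 0.02, 0.02, 0.02, 0.019, 0.02, -0.001]
```

>>> jog_arm(
  targets=[
    [9.4, [3, 4, -0.5], -0.05],
    [9.4, [4.8, 8, -0.5], -0.05],
    [9.4, [4.8, 12, -0.5], -0.05],
    [9.4, [4.8, 15, -0.5], -0.05],
    [9.4, [4.8, 18, -0.5], -0.05],
    [9.4, [4.8, 20, -0.5], -0.05],
    [9.4, [4.8, 21.2, -0.5], -0.05],
    [9.4, [4.8, 21.2, -0.5], -0.05],
  ],
)

```text
time_s: 1.95
ee_pos: [0.4373, 0.3028, 0.2212]
eef_rot: [-1.569, 0.001, 1.625]
force: [-1.2, -0.3, 0.1]
grip_width: 0.0938
```

>>> jog_arm(
  targets=[
    [2.5, [0, 0, 0], 0],
    [2.5, [0, 0, 0], 0],
    [2.5, [0, 0, 0], 0],
    [2.5, [0, 0, 0], 0],
    [2.5, [0, 0, 0], 0],
    [2.5, [0, 0, 0], 0],
  ],
  grip_force=20,
)

```text
time_s: 2.55
ee_pos: [0.4379, 0.3028, 0.2226]
eef_rot: [-1.571, -0.0, 1.625]
force: [0.1, 1.0, 0.2]
grip_width: 0.0494
```

```bash
python3 - <<'E'
from h import *
print(st()); c=cam('wrist');save(cv2.resize(c['img'],(640,480)),'w1.png')
E
```

```text
{'time_s': 2.55, 'qpos': [0.5362, 0.2622, 1.5736, -0.0, 1.3056, -1.0888], 'ee_pos': [0.4379, 0.3028, 0.2226], 'eef_rot': [-1.5709, -0.0, 1.625], 'force': [0.1166, 0.9922, 0.2126], 'grip_width': 0.0494}
```

View pics/w1.png

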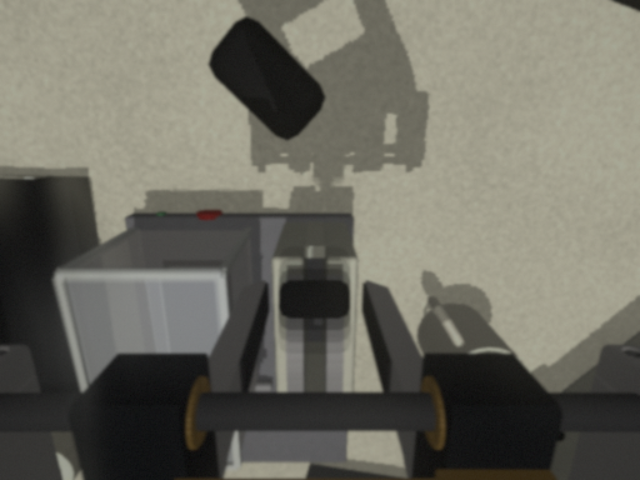

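Knob at (314,300), centred between the fingertips (268/365). The fingers are still closing.

>>> jog_arm(
  targets=[
    [2.5, [0, 0, 0], 0],
    [2.5, [0, 0, 0], 0],
    [2.5, [0, 0, 0], 0],
    [2.5, [0, 0, 0], 0],
    [2.5, [0, 0, 0], 0],
    [2.5, [0, 0, 0], 0],
  ],
)

```text
time_s: 3.2
ee_pos: [0.4379, 0.3027, 0.2224]
eef_rot: [-1.571, 0.0, 1.625]
force: [-2.9, -2.4, -0.8]
grip_width: 0.0318
```

>>> jog_arm(
  targets=[
    [2.5, [0, -0.6, 0.27], 0],
    [2.5, [0, -1.2, 0.54], 0],
    [2.5, [0, -1.65, 0.75], 0],
    [2.5, [0, -1.65, 0.75], 0],
    [2.5, [0, -1.65, 0.75], 0],
  ],
)

```text
time_s: 3.7
ee_pos: [0.4303, 0.3023, 0.2389]
eef_rot: [-1.571, 0.0, 1.625]
force: [2.5, 0.2, -4.7]
grip_width: 0.0322
```

>>> jog_arm(
  targets=[
    [2.5, [0, -0.5, -1.3], 0],
    [2.5, [0, -1.0, -2.75], 0],
    [2.5, [0, -1.35, -4.15], 0],
    [2.5, [0, -1.6, -5.6], 0],
    [2.5, [0, -1.75, -7.0], 0],
    [2.5, [0, -1.8, -8.5], 0],
    [2.5, [0, -1.75, -9.9], 0],
    [2.5, [0, -1.6, -11.4], 0],
    [2.5, [0, -1.35, -12.8], 0],
    [2.5, [0, -1.0, -14.2], 0],
  ],
)

```text
time_s: 4.7
ee_pos: [0.5723, 0.3103, 0.2488]
eef_rot: [-1.569, -0.0, 1.625]
force: [-3.6, -2.8, 1.4]
grip_width: 0.0318
```

>>> jog_arm(
  targets=[
    [2.5, [0, 0.5, -1.4], 0],
    [2.5, [0, 1.0, -2.75], 0],
    [2.5, [0, 1.05, -2.85], 0],
    [2.5, [0, 1.05, -2.85], 0],
  ],
)

```text
time_s: 5.1
ee_pos: [0.6016, 0.3117, 0.2391]
eef_rot: [-1.573, -0.001, 1.625]
force: [2.3, -1.2, 4.9]
grip_width: 0.0316
```

>>> jog_arm(
  targets=[
    [2.5, [0, 0.5, 0.2], 0],
    [2.5, [0, 1.0, 0.4], 0],
    [2.5, [0, 1.5, 0.65], 0],
    [2.5, [0, 1.65, 0.72], 0],
    [2.5, [0, 1.65, 0.72], 0],
  ],
)

```text
time_s: 5.6
ee_pos: [0.5958, 0.3115, 0.2279]
eef_rot: [-1.583, -0.003, 1.625]
force: [9.2, -3.3, 24.4]
grip_width: 0.0321
```

>>> jog_arm(
  targets=[
    [2.5, [0, -0.8, -0.3], 0],
    [6, [0, -0.8, -0.3], 0],
    [6, [0, -0.8, -0.3], 0],
    [6, [0, -0.8, -0.3], 0],
    [6, [0, -0.8, -0.3], 0],
    [6, [0, -0.8, -0.3], 0],
  ],
)

```text
time_s: 6.2
ee_pos: [0.5963, 0.3115, 0.2297]
eef_rot: [-1.57, 0.0, 1.625]
force: [1.1, -0.4, -0.5]
grip_width: 0.06
```

>>> jog_arm(
  targets=[
    [6, [0, -3, 2], 0],
    [8, [0, -7, 5], 0],
    [8, [0, -12, 9], 0],
    [8, [0, -16, 13], 0],
    [8, [0, -20, 16], 0],
    [8, [0, -20, 16], 0],
    [8, [0, -20, 16], 0],
  ],
)

```text
time_s: 6.9
ee_pos: [0.4357, 0.303, 0.4331]
eef_rot: [-1.576, -0.003, 1.626]
force: [0.7, 0.5, 0.2]
grip_width: 0.08
```

```bash
python3 - <<'E'
from h import *
import pickle
c=cam('wrist');save(cv2.resize(c['img'],(800,600)),'w2.png');pickle.dump(c,open('w2.pkl','wb'));P=cloud(c);print(st())
g=cv2.cvtColor(c['img'],cv2.COLOR_RGB2GRAY)
m=(P[...,2]>.18)&(P[...,2]<.27)&(g<60)&(abs(P[...,1]-.305)<.03)&(abs(P[...,0]-.59)<.06)
q=P[m]; print('knob',len(q),q.mean(0),q.min(0),q.max(0),np.percentile(q[:,2],[5,50,95]))
E
```

```text
{'time_s': 6.95, 'qpos': [0.5377, 0.1956, 1.184, -0.0, 1.7599, -1.088], 'ee_pos': [0.4365, 0.3029, 0.4306], 'eef_rot': [-1.5726, -0.001, 1.6257], 'force': [-0.0342, 0.0106, -0.1339], 'grip_width': 0.0797}
knob 893 [0.57403809 0.30907852 0.25001269] [0.55910152 0.29327706 0.20614031] [0.60211984 0.3251329  0.26653518] [0.225697   0.25520785 0.2645341 ]
```

View pics/w2.png

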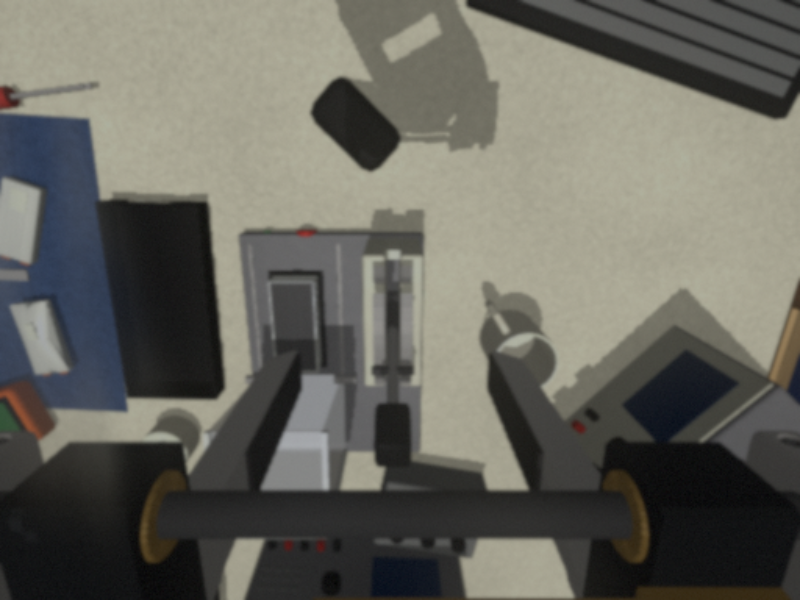

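Knob at (393,435). It looks short of the notch, with the top too high. I'll check the angle by projecting the known knob geometry.

```bash
cat >> h.py <<'E'
def proj(c,p):
    W=np.linalg.inv(c['c2w']); q=np.atleast_2d(p)@W[:3,:3].T+W[:3,3]; x=q[:,0]/-q[:,2]; y=-q[:,1]/-q[:,2]
    k=1+c['k1']*(x*x+y*y); K=c['camera_matrix']; return np.c_[K[0,0]*x*k+K[0,2],K[1,1]*y*k+K[1,2]]
E
python3 - <<'E'
from h import *
import pickle
Rz=R.from_euler('z',.052).as_matrix(); O=np.array([.5596,.180,0])
def knob(th,r):
    u=np.array([np.sin(th),0,np.cos(th)]);v=np.array([np.cos(th),0,-np.sin(th)]);p=np.array([-.035,.125,.045])
    return (np.array([p+u*(r+a*.025)+v*b*.016+np.array([0,e*.016,0]) for a in(-1,1) for b in(-1,1) for e in(-1,1)]))@Rz.T+O
for f,l in(('w0.pkl',[(-.42,.19)]),('w2.pkl',[(.28,.204),(.34,.204),(.42,.204),(.42,.19)])):
    c=pickle.load(open(f,'rb'))
    for th,r in l:
        q=proj(c,knob(th,r))*1.5625; print(f,th,r,q.min(0).round(),q.max(0).round())
E
```

```text
w0.pkl -0.42 0.19 [429. 250.] [475. 300.]
w2.pkl 0.28 0.204 [369. 395.] [408. 464.]
w2.pkl 0.34 0.204 [369. 404.] [408. 473.]
w2.pkl 0.42 0.204 [370. 415.] [407. 483.]
w2.pkl 0.42 0.19 [371. 403.] [407. 468.]
```

```bash
python3 - <<'E'
from h import *
import pickle
c=pickle.load(open('w2.pkl','rb'));P=cloud(c)
for v in range(400,475,8): print(v,[P[int(v*.64),int(u*.64)].round(3).tolist() for u in(385,393,402)])
a=cam('scene');P=cloud(a);pickle.dump(a,open('a2.pkl','wb'))
b=cam('side');pickle.dump(b,open('b2.pkl','wb'))
i=np.hstack([cv2.resize(a['img'][170:330,200:360],(400,400)),cv2.resize(b['img'][90:250,130:290],(400,400))]);save(i,'s2.png')
E
```

```text
400 [[0.67, 0.303, 0.02], [0.565, 0.308, 0.207], [0.669, 0.327, 0.019]]
408 [[0.561, 0.301, 0.23], [0.562, 0.308, 0.227], [0.56, 0.317, 0.229]]
416 [[0.564, 0.301, 0.237], [0.564, 0.308, 0.237], [0.564, 0.317, 0.236]]
424 [[0.567, 0.302, 0.245], [0.567, 0.309, 0.245], [0.567, 0.317, 0.244]]
432 [[0.57, 0.302, 0.252], [0.569, 0.309, 0.253], [0.569, 0.317, 0.252]]
440 [[0.572, 0.302, 0.261], [0.572, 0.309, 0.26], [0.572, 0.317, 0.26]]
448 [[0.578, 0.303, 0.263], [0.577, 0.309, 0.265], [0.576, 0.317, 0.265]]
456 [[0.586, 0.303, 0.263], [0.586, 0.31, 0.263], [0.351, 0.297, 0.593]]
464 [[0.596, 0.303, 0.26], [0.596, 0.31, 0.259], [0.596, 0.318, 0.258]]
472 [[0.8, 0.309, 0.006], [0.775, 0.32, 0.037], [0.778, 0.333, 0.032]]
```

View pics/s2.png

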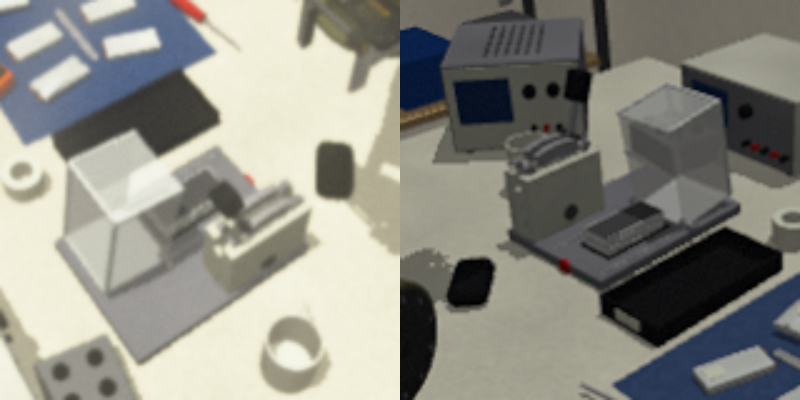

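The depth slope of the knob's front face gives about 0.33 rad, so the lever rests on the gate short of the notch. I'll regrip and push on until it stops, then drop it.

>>> jog_arm(
  targets=[
    [6, [-0.2, 0, -4], 0],
    [6, [-0.2, 2, -9], 0],
    [6, [-0.2, 6, -13], 0],
    [6, [-0.2, 10, -14.8], 0],
    [6, [-0.2, 14, -14.8], 0],
    [6, [-0.2, 17, -14.8], 0],
    [6, [-0.2, 19.2, -14.8], 0],
    [6, [-0.2, 19.2, -14.8], 0],
  ],
)

```text
time_s: 7.85
ee_pos: [0.5839, 0.3078, 0.2321]
eef_rot: [-1.563, 0.003, 1.624]
force: [0.0, -0.0, 0.2]
grip_width: 0.0601
```

>>> jog_arm(
  targets=[
    [2.5, [0, 0, 0], 0],
    [2.5, [0, 0, 0], 0],
    [2.5, [0, 0, 0], 0],
    [2.5, [0, 0, 0], 0],
    [2.5, [0, 0, 0], 0],
    [2.5, [0, 0, 0], 0],
    [2.5, [0, 0, 0], 0],
  ],
  grip_force=25,
)

```text
time_s: 8.55
ee_pos: [0.5849, 0.3092, 0.2389]
eef_rot: [-1.573, -0.001, 1.625]
force: [1.2, 3.2, 4.2]
grip_width: 0.0316
```

>>> jog_arm(
  targets=[
    [2.5, [0, -0.3, -0.5], 0],
    [2.5, [0, 0, -1.2], 0],
    [2.5, [0, 0.2, -1.8], 0],
    [2.5, [0, 0.2, -1.8], 0],
  ],
)

```text
time_s: 8.95
ee_pos: [0.6023, 0.31, 0.2341]
eef_rot: [-1.567, 0.0, 1.625]
force: [-2.8, 4.7, -5.0]
grip_width: 0.0322
```

>>> jog_arm(
  targets=[
    [2.5, [0, 0.2, -0.5], 0],
    [2.5, [0, 0.35, -0.8], 0],
    [2.5, [0, 0.35, -0.8], 0],
  ],
)

```text
time_s: 9.25
ee_pos: [0.6099, 0.3104, 0.2313]
eef_rot: [-1.568, 0.0, 1.625]
force: [-4.1, 4.2, -3.9]
grip_width: 0.0316
```

>>> jog_arm(
  targets=[
    [2.5, [0, 0.4, 0.15], 0],
    [2.5, [0, 0.7, 0.3], 0],
    [2.5, [0, 0.7, 0.3], 0],
  ],
)

```text
time_s: 9.55
ee_pos: [0.6066, 0.3104, 0.2253]
eef_rot: [-1.569, -0.0, 1.626]
force: [-8.5, 3.6, 0.2]
grip_width: 0.0318
```

>>> jog_arm(
  targets=[
    [2.5, [0, 0.4, 0.3], 0],
    [2.5, [0, 0.8, 0.5], 0],
    [2.5, [0, 0.8, 0.5], 0],
  ],
)

```text
time_s: 9.85
ee_pos: [0.6021, 0.3101, 0.2183]
eef_rot: [-1.571, -0.001, 1.625]
force: [-7.1, 3.6, 4.6]
grip_width: 0.0317
```

>>> jog_arm(
  targets=[
    [6, [0, 0, 0.2], 0],
    [6, [0, 0, 0.2], 0],
    [6, [0, 0, 0.2], 0],
    [6, [0, 0, 0.2], 0],
    [6, [0, 0, 0.2], 0],
    [6, [0, -4, 0], 0],
    [6, [0, -9, 3], 0],
    [6, [0, -14, 8], 0],
    [6, [0, -18, 13], 0],
    [6, [0, -22, 17], 0],
  ],
)

```text
time_s: 10.85
ee_pos: [0.467, 0.3021, 0.4049]
eef_rot: [-1.571, 0.0, 1.625]
force: [-0.0, 1.0, 0.7]
grip_width: 0.06
```

```bash
cat > knob.py <<'E'
from h import *
import sys
c=cam('wrist');P=cloud(c);print(st());g=cv2.cvtColor(c['img'],cv2.COLOR_RGB2GRAY)
x0=float(sys.argv[1])
m=(P[...,2]>.195)&(P[...,2]<.28)&(g<70)&(abs(P[...,1]-.305)<.03)&(abs(P[...,0]-x0)<.07)
q=P[m];print(len(q),q.min(0).round(4),q.max(0).round(4))
u=int(np.median(np.argwhere(m)[:,1]))
for v in np.unique(np.argwhere(m)[:,0])[::4]: print(v,P[v,u].round(4))
E
python3 knob.py .6
```

```text
{'time_s': 10.9, 'qpos': [0.5118, 0.2425, 1.1678, 0.0004, 1.722, -1.1145], 'ee_pos': [0.4637, 0.3026, 0.4125], 'eef_rot': [-1.579, -0.0044, 1.6264], 'force': [-3.507, -0.4467, 4.4039], 'grip_width': 0.06}
969 [0.5718 0.294  0.2004] [0.6199 0.3257 0.2455]
250 [0.5728 0.3096 0.2021]
254 [0.5749 0.3097 0.2095]
258 [0.5773 0.3098 0.2162]
262 [0.5809 0.31   0.2202]
266 [0.5832 0.31   0.2265]
270 [0.5856 0.3101 0.2322]
274 [0.5887 0.3103 0.2366]
278 [0.5909 0.3104 0.2423]
282 [0.5958 0.3106 0.2437]
286 [0.6032 0.3111 0.2414]
290 [0.6128 0.3116 0.2361]
```

In the notch: slope is 0.42 rad and top height .2455 m. Now I'll look at the pile.

>>> jog_arm(
  targets=[
    [8, [-4, 0, 4], 0],
    [8, [-8, 0, 8], 0],
    [8, [-11, 0, 9.6], 0],
    [8, [-11, 0, 9.6], 0],
    [8, [-11, 0, 9.6], 0],
  ],
)

```text
time_s: 11.4
ee_pos: [0.3786, 0.1871, 0.4044]
eef_rot: [-1.573, -0.001, 1.624]
force: [-0.3, 0.8, -0.7]
grip_width: 0.0804
```

```bash
python3 - <<'E'
from h import *
import pickle
c=cam('wrist');P=cloud(c);pickle.dump(c,open('w3.pkl','wb'));print(st())
save(cv2.resize(c['img'],(800,600)),'w3.png')
X,Y,Z=P[...,0],P[...,1],P[...,2]
m=((Z>.028)&(Z<.065)&(abs(X-.56)<.09)&(abs(Y-.183)<.05))
print(np.percentile(Z[m],[5,25,50,75,95]))
zt=np.median(Z[m]); m=(m&(abs(Z-zt)<.004)).astype(np.uint8)
m=cv2.morphologyEx(m,cv2.MORPH_OPEN,np.ones((3,3)))
pts=np.argwhere(m)[:,::-1]; w=onplane(c,pts,zt)
r=cv2.minAreaRect((w[:,:2]*1000).astype(np.float32));print(zt,r)
# base rect
m=((abs(Z-.02)<.006)&(abs(X-.6)<.2)&(abs(Y-.24)<.15)).astype(np.uint8)
q=P[m>0];print('base',cv2.minAreaRect((q[:,:2]*1000).astype(np.float32)))
E
```

```text
{'time_s': 11.45, 'qpos': [0.373, -0.0664, 1.5213, 0.0, 1.6861, -1.2515], 'ee_pos': [0.3789, 0.1876, 0.404], 'eef_rot': [-1.5714, -0.0002, 1.6245], 'force': [-0.4674, 0.6131, -0.4324], 'grip_width': 0.0797}
[0.04252439 0.05003507 0.05073281 0.0513978  0.0522724 ]
0.05073281388283968 ((556.0734252929688, 183.580078125), (120.25717163085938, 55.89072036743164), 3.133612871170044)
base ((584.7027587890625, 230.39691162109375), (298.09906005859375, 238.62255859375), 2.977342367172241)
```

View pics/w3.png

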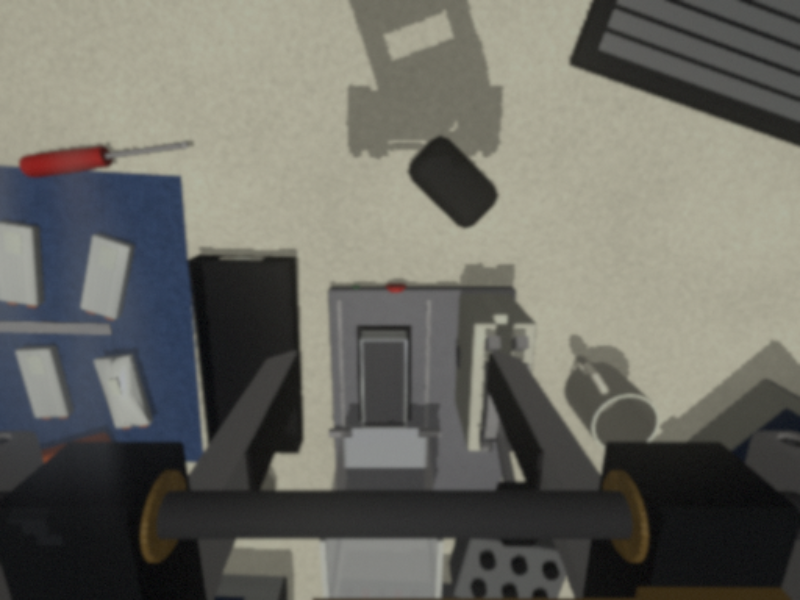

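Pile top z≈0.051 m, size 120x56 (the far end is slightly hidden), centre ≈ (.5575,.1835), yaw .054. Now a survey of the mat.

>>> jog_arm(
  targets=[
    [8, [-5, 0, 0], 0],
    [8, [-10, 0, 0], 0],
    [8, [-15, 0, 0], 0],
    [8, [-20, 0, 0], 0],
    [8, [-25, 0, 0], 0.05],
    [8, [-30, 0, 0], 0.05],
    [8, [-35, 0, 0], 0.05],
    [8, [-40, 0, 0], 0.05],
    [8, [-43, 0, 0], 0.05],
    [8, [-43, 0, 0], 0.05],
  ],
)

```text
time_s: 12.45
ee_pos: [0.4027, -0.2449, 0.4019]
eef_rot: [-1.568, -0.002, 1.572]
force: [0.2, 0.8, -0.9]
grip_width: 0.0801
```

>>> jog_arm(
  targets=[
    [8, [-2, 0, 0], 0],
    [8, [-2, 0, 0], 0],
    [8, [-2, 0, 0], 0],
  ],
)

```text
time_s: 12.75
ee_pos: [0.4026, -0.2613, 0.4033]
eef_rot: [-1.57, -0.001, 1.575]
force: [0.6, 0.2, 1.0]
grip_width: 0.0799
```

```bash
cat > survey.py <<'E'
from h import *
import sys,pickle
c=cam('wrist');n=sys.argv[1];pickle.dump(c,open(n+'.pkl','wb'));print(st())
save(cv2.resize(c['img'],(800,600)),n+'.png')
P=cloud(c);X,Y,Z=P[...,0],P[...,1],P[...,2];hsv=cv2.cvtColor(c['img'],cv2.COLOR_RGB2HSV)
m=((Z>.007)&(Z<.05)&(X>.3)&(X<.78)&(Y<-.08)&(Y>-.5)).astype(np.uint8)
m=cv2.morphologyEx(m,cv2.MORPH_OPEN,np.ones((3,3)))
nb,lab,s,ce=cv2.connectedComponentsWithStats(m)
for i in range(1,nb):
    if s[i,4]<250: continue
    q=P[lab==i];zt=np.percentile(q[:,2],[50,98]);top=q[q[:,2]>.009] 
    r=cv2.minAreaRect((top[:,:2]*1000).astype(np.float32))
    print((ce[i]*1.5625).round(),s[i,4],'z',zt.round(3),'c',np.round(r[0],1),np.round(r[1]),round(r[2],1),'hsv',np.median(hsv[lab==i],0))
E
python3 survey.py w4
```

```text
{'time_s': 12.8, 'qpos': [-0.6518, 0.0691, 1.3866, 0.0001, 1.6864, -2.2276], 'ee_pos': [0.4025, -0.2611, 0.4035], 'eef_rot': [-1.5705, -0.0004, 1.5759], 'force': [-0.0321, 0.4141, 0.4821], 'grip_width': 0.0799}
[300. 162.] 678 z [0.014 0.016] c [ 305.  -366.4] [46. 73.] 36.0 hsv [ 64. 122. 150.]
[451. 160.] 677 z [0.024 0.027] c [ 310.4 -192.1] [ 26. 100.] 10.4 hsv [  1. 170. 139.]
[383. 265.] 1232 z [0.014 0.016] c [ 438.1 -275.3] [ 46. 103.] 83.8 hsv [100.   7. 219.]
[468. 274.] 1214 z [0.014 0.016] c [ 449.7 -169.9] [ 47. 105.] 73.4 hsv [ 70.   6. 218.]
[269. 272.] 1241 z [0.014 0.016] c [ 446.7 -415.5] [103.  47.] 53.9 hsv [ 27. 159. 213.]
[387. 383.] 974 z [0.014 0.016] c [ 598.9 -270. ] [103.  46.] 5.2 hsv [ 49.   7. 217.]
[468. 388.] 1039 z [0.025 0.031] c [ 604.5 -161.7] [107.  46.] 9.6 hsv [ 39.  11. 203.]
[303. 395.] 447 z [0.024 0.029] c [ 613.6 -383.9] [ 23. 105.] 77.7 hsv [ 39.  11. 190.]
[394. 467.] 2127 z [0.036 0.042] c [ 708. -270.] [189.  73.] 89.8 hsv [ 10. 114. 106.]
```

View pics/w4.png

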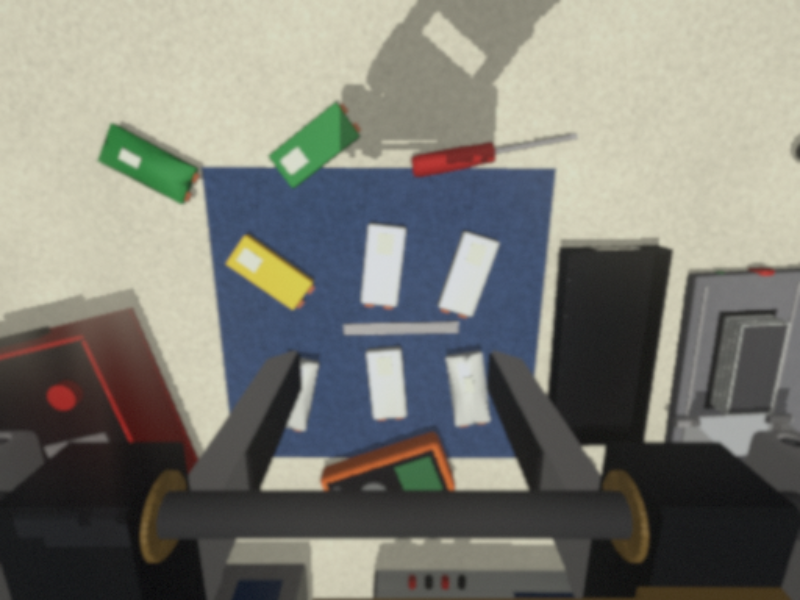

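```bash
python3 - <<'E'
from h import *
import pickle
c=pickle.load(open('w4.pkl','rb'));i=c['img'][135:280,170:335];save(cv2.resize(i,(660,580),interpolation=cv2.INTER_CUBIC),'c4.png')
# hood side: housing inner face
c=pickle.load(open('w3.pkl','rb'));P=cloud(c)
m=(P[...,2]>.145)&(P[...,2]<.2)&(P[...,0]>.44)&(P[...,0]<.66)&(P[...,1]<.33); q=P[m]; 
ys=-(q[:,0]-.5575)*np.sin(.054)+(q[:,1]-.1835)*np.cos(.054); print(len(q),np.percentile(ys,[0,1,2,5,20]))
m=(P[...,2]>.08)&(P[...,2]<.3)&(P[...,0]>.54)&(P[...,0]<.75)&(P[...,1]<.26)&(P[...,1]>.1); q=P[m]
print('hood front xs',np.percentile((q[:,0]-.5575)*np.cos(.054)+(q[:,1]-.1835)*np.sin(.054),[0,1,5,20]))
E
```

```text
848 [-0.05627492 -0.05002829 -0.04055149 -0.02148532  0.049981  ]
hood front xs [0.08001266 0.08292229 0.09135721 0.10307414]
```

View pics/c4.png

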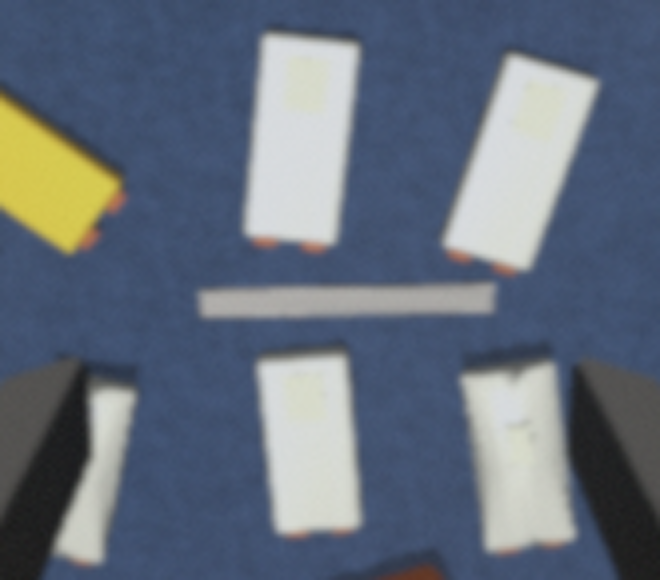

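All three flat white cells and both pillow-shaped ones (lower left and lower right in the crop) have terminals toward +x. Next is the tray pose.

```bash
python3 - <<'E'
from h import *
import pickle
for n in('w0','w2','w3','w4'):
    c=pickle.load(open(n+'.pkl','rb'));P=cloud(c);g=c['img'].max(2)
    m=((P[...,2]>.024)&(P[...,2]<.044)&(P[...,0]>.37)&(P[...,0]<.72)&(P[...,1]>-.1)&(P[...,1]<.105)&(g<90)).astype(np.uint8)
    nb,lab,s,_=cv2.connectedComponentsWithStats(m,connectivity=8)
    q=P[m>0]; print(n,len(q),cv2.minAreaRect((q[:,:2]*1000).astype(np.float32)),np.percentile(q[:,:2],[1,99],axis=0).round(3).tolist())
    f=(P[...,2]<.012)&(P[...,0]>.45)&(P[...,0]<.63)&(P[...,1]>-.04)&(P[...,1]<.06); print(np.median(P[f][:,2]))
for n in ('w2',):
    c=pickle.load(open(n+'.pkl','rb'));P=cloud(c)
    for x in (.46,.5,.54,.57): 
        r=[(round(.26+i*.005,3), round(float(np.max(P[...,2][k])),3)) for i in range(12) for k in [(abs(P[...,0]-x)<.003)&(abs(P[...,1]-.26-i*.005)<.0025)&(P[...,2]<.3)] if k.any()]; print(x,r)
E
```

```text
w0 1051 ((542.884765625, 7.2641754150390625), (263.04876708984375, 122.62403106689453), 1.7386542558670044) [[0.411, -0.056], [0.674, 0.069]]
0.003840855606078941
w2 1400 ((565.2531127929688, 8.270397186279297), (309.0585021972656, 123.42224884033203), 1.8734194040298462) [[0.411, -0.055], [0.674, 0.071]]
0.0038443813378910008
w3 921 ((542.600830078125, 6.960132598876953), (263.5396423339844, 122.47691345214844), 1.652190089225769) [[0.41, -0.056], [0.672, 0.071]]
0.003796676050986436
w4 1101 ((543.0531005859375, 6.870140075683594), (262.5995788574219, 120.62867736816406), 1.758902907371521) [[0.411, -0.057], [0.673, 0.069]]
0.0037152312038961632
0.46 [(0.26, 0.022), (0.265, 0.022), (0.27, 0.131), (0.275, 0.133), (0.28, 0.133), (0.285, 0.15), (0.29, 0.151), (0.295, 0.151), (0.31, 0.15), (0.315, 0.15)]
0.5 [(0.26, 0.02), (0.265, 0.02), (0.275, 0.133), (0.28, 0.133), (0.285, 0.164), (0.29, 0.164), (0.295, 0.164), (0.3, 0.098), (0.305, 0.045), (0.31, 0.045), (0.315, 0.163)]
0.54 [(0.26, 0.021), (0.265, 0.021), (0.27, 0.02), (0.275, 0.131), (0.28, 0.133), (0.285, 0.134), (0.29, 0.163), (0.295, 0.163), (0.3, 0.162), (0.305, 0.143), (0.31, 0.143), (0.315, 0.162)]
0.57 [(0.26, 0.022), (0.265, 0.021), (0.27, 0.02), (0.28, 0.133), (0.285, 0.133), (0.29, 0.151), (0.295, 0.259), (0.3, 0.262), (0.305, 0.263), (0.31, 0.264), (0.315, 0.263)]
```

Tray (.543,.007) yaw .03, floor at 4 mm. Now S1 (swollen).

>>> jog_arm(
  targets=[
    [7, [2, 3, -4], -0.1],
    [7, [4, 6, -8], -0.16],
    [7, [6, 10, -12], -0.16],
    [7, [8, 14, -16], -0.16],
    [7, [9.8, 18, -19], -0.16],
    [7, [9.8, 22, -20], -0.16],
    [7, [9.8, 25, -20], -0.16],
    [7, [9.8, 27, -20], -0.16],
    [7, [9.8, 27, -20], -0.16],
  ],
)

```text
time_s: 13.7
ee_pos: [0.6006, -0.1613, 0.1305]
eef_rot: [-1.566, -0.003, 1.736]
force: [0.1, -1.0, 0.2]
grip_width: 0.0696
```

```bash
cat > near.py <<'E'
from h import *
import sys
# usage: x y : fit the cell near (x,y) and give the shift in tool axes, cm
x,y=map(float,sys.argv[1:3]); zl=float(sys.argv[3]) if len(sys.argv)>3 else .009; zh=float(sys.argv[4]) if len(sys.argv)>4 else .05
c=cam('wrist');o=c['obs'];P=cloud(c);X,Y,Z=P[...,0],P[...,1],P[...,2];hsv=cv2.cvtColor(c['img'],cv2.COLOR_RGB2HSV)
m=((Z>zl)&(Z<zh)&(np.hypot(X-x,Y-y)<.095)&(hsv[...,2]>100)).astype(np.uint8);m=cv2.morphologyEx(m,cv2.MORPH_OPEN,np.ones((3,3)))
nb,lab,s,ce=cv2.connectedComponentsWithStats(m);i=1+s[1:,4].argmax();q=P[lab==i]
r=cv2.minAreaRect((q[:,:2]*1000).astype(np.float32));a=np.deg2rad(r[2]+(90 if r[1][1]>r[1][0] else 0));a=(a+np.pi/2)%np.pi-np.pi/2
print('t',o['time_s'],'ee',np.round(o['ee_pos'],4),np.round(o['eef_rot'],4),'n',len(q))
print('rect',np.round(r[0],1),np.round(r[1],1),'axis yaw',round(a,3),'z50/98',np.percentile(q[:,2],[50,98]).round(4))
L=max(r[1]); cx=np.array(r[0])/1000-.0025*np.array([np.cos(a),np.sin(a)])
Rm=R.from_euler('xyz',o['eef_rot']).as_matrix();d=Rm.T@np.array([cx[0]-o['ee_pos'][0],cx[1]-o['ee_pos'][1],0])*100
print('origin',cx.round(4),'shift tool cm',d.round(2),'turn',round(o['eef_rot'][2]-(a+np.pi/2),3))
save(cv2.resize(c['img'],(640,480)),'near.png')
E
python3 near.py .602 -.162
```

```text
t 13.7 ee [ 0.6006 -0.1613  0.1305] [-1.5658 -0.0027  1.7364] n 4753
rect [ 604.4 -162.1] [105.1  46.1] axis yaw 0.166 z50/98 [0.025  0.0305]
origin [ 0.6019 -0.1625] shift tool cm [-0.14 -0.   -0.11] turn -0.001
```

>>> jog_arm(
  targets=[
    [7, [-0.1, 4, -0.1], 0],
    [7, [-0.1, 8, -0.1], 0],
    [7, [-0.1, 10, -0.1], 0],
    [7, [-0.1, 10.8, -0.1], 0],
    [7, [-0.1, 10.8, -0.1], 0],
  ],
)

```text
time_s: 14.25
ee_pos: [0.6033, -0.1639, 0.027]
eef_rot: [-1.572, 0.001, 1.735]
force: [0.4, -0.6, -0.1]
grip_width: 0.0701
```

>>> jog_arm(
  targets=[
    [4, [0, 0, 0], 0],
    [4, [0, 0, 0], 0],
    [4, [0, 0, 0], 0],
    [4, [0, 0, 0], 0],
    [4, [0, 0, 0], 0],
    [4, [0, 0, 0], 0],
    [4, [0, 0, 0], 0],
  ],
  grip_force=20,
)

```text
time_s: 14.95
ee_pos: [0.6032, -0.1639, 0.0268]
eef_rot: [-1.572, 0.0, 1.735]
force: [-0.8, 1.0, 6.8]
grip_width: 0.046
```

>>> jog_arm(
  targets=[
    [4, [0, -4, 0], 0],
    [4, [0, -8, 0], 0],
    [4, [4, -10, -0.6], 0.05],
    [4, [8, -10, -1.2], 0.1],
    [4, [12, -10, -1.8], 0.13],
    [4, [16, -10, -2.5], 0.13],
    [4, [17.1, -10, -2.6], 0.13],
    [4, [17.1, -10, -2.6], 0.13],
    [4, [17.1, -6, -2.6], 0.13],
    [4, [17.1, -3, -2.6], 0.13],
  ],
)

```text
time_s: 15.95
ee_pos: [0.6004, 0.0075, 0.0546]
eef_rot: [-1.571, 0.0, 1.604]
force: [1.1, -0.4, -1.0]
grip_width: 0.0456
```

>>> jog_arm(
  targets=[
    [4, [0, 1, 0], 0],
    [4, [0, 1.8, 0], 0],
    [4, [0, 2.2, 0], 0],
    [4, [0, 2.4, 0], 0],
    [4, [0, 2.4, 0], 0],
  ],
)

```text
time_s: 16.45
ee_pos: [0.6008, 0.0089, 0.0325]
eef_rot: [-1.572, 0.0, 1.605]
force: [-0.5, 0.2, -1.6]
grip_width: 0.0457
```

>>> jog_arm(
  targets=[
    [4, [0, 0.1, 0], 0],
    [4, [0, 0.2, 0], 0],
    [4, [0, 0.2, 0], 0],
  ],
)

```text
time_s: 16.75
ee_pos: [0.6008, 0.0091, 0.0308]
eef_rot: [-1.572, 0.0, 1.605]
force: [-3.3, 0.0, 5.8]
grip_width: 0.0457
```

>>> jog_arm(
  targets=[
    [7, [0, 0, 0], 0],
    [7, [0, 0, 0], 0],
    [7, [0, 0, 0], 0],
    [7, [0, 0, 0], 0],
    [7, [0, -4, 0], 0],
    [7, [0, -9, 0], 0],
    [7, [0, -14, 0], 0],
    [7, [-4, -19, 0], 0],
    [7, [-8, -23, 2], 0],
    [7, [-12, -26, 4], 0],
  ],
)

```text
time_s: 17.75
ee_pos: [0.5728, -0.0933, 0.2755]
eef_rot: [-1.572, 0.0, 1.606]
force: [0.0, -0.1, 0.2]
grip_width: 0.0703
```

>>> jog_arm(
  targets=[
    [7, [-5, -1, 1], -0.05],
    [7, [-10, -1, 1], -0.1],
    [7, [-15, -1, 1], -0.1],
    [7, [-19, -1, 1], -0.1],
    [7, [-22, -1, 1], -0.1],
    [7, [-22, -1, 1], -0.1],
  ],
)

```text
time_s: 18.35
ee_pos: [0.5698, -0.3162, 0.2825]
eef_rot: [-1.57, -0.0, 1.701]
force: [0.2, 1.3, 0.2]
grip_width: 0.0698
```

```bash
python3 near.py .61 -.39; cp pics/near.png pics/n1.png
```

```text
t 18.35 ee [ 0.5698 -0.3162  0.2825] [-1.5697e+00 -4.0000e-04  1.7014e+00] n 2108
rect [ 611.7 -394.4] [ 47.5 105.9] axis yaw -0.216 z50/98 [0.025  0.0306]
origin [ 0.6093 -0.3938] shift tool cm [-8.21 -0.01 -2.9 ] turn 0.346
```

>>> jog_arm(
  targets=[
    [7, [-3, 3, -1], 0.1],
    [7, [-6, 7, -2], 0.2],
    [7, [-8.2, 11, -2.9], 0.3],
    [7, [-8.2, 15, -2.9], 0.345],
    [7, [-8.2, 15, -2.9], 0.345],
    [7, [-8.2, 15, -2.9], 0.345],
  ],
)

```text
time_s: 19.0
ee_pos: [0.6108, -0.3892, 0.135]
eef_rot: [-1.571, 0.0, 1.363]
force: [0.1, -0.6, 0.8]
grip_width: 0.0703
```

```bash
python3 near.py .61 -.394; cp pics/near.png pics/n1.png
```

```text
t 19.0 ee [ 0.6108 -0.3892  0.135 ] [-1.5711  0.      1.3626] n 4627
rect [ 611.9 -393.9] [ 46.1 104.9] axis yaw -0.217 z50/98 [0.0251 0.0305]
origin [ 0.6095 -0.3934] shift tool cm [-0.44  0.    0.05] turn 0.009
```

>>> jog_arm(
  targets=[
    [7, [-0.4, 4, 0], 0],
    [7, [-0.4, 8, 0], 0],
    [7, [-0.4, 10, 0], 0.01],
    [7, [-0.4, 10.8, 0], 0.01],
    [7, [-0.4, 10.8, 0], 0.01],
  ],
)

```text
time_s: 19.55
ee_pos: [0.6103, -0.3941, 0.0275]
eef_rot: [-1.573, 0.001, 1.351]
force: [-0.9, 0.1, -0.1]
grip_width: 0.07
```

>>> jog_arm(
  targets=[
    [4, [0, 0, 0], 0],
    [4, [0, 0, 0], 0],
    [4, [0, 0, 0], 0],
    [4, [0, 0, 0], 0],
    [4, [0, 0, 0], 0],
    [4, [0, 0, 0], 0],
    [4, [0, 0, 0], 0],
  ],
)

```text
time_s: 20.25
ee_pos: [0.6099, -0.3942, 0.0268]
eef_rot: [-1.572, 0.0, 1.35]
force: [-1.0, 2.1, 5.8]
grip_width: 0.0456
```

>>> jog_arm(
  targets=[
    [4, [0, -4, 0], 0],
    [4, [0, -8, 0], 0],
    [4, [4, -11, 2.5], -0.05],
    [4, [8, -12, 5], -0.1],
    [4, [12, -12, 7.3], -0.15],
    [4, [16, -12, 9.6], -0.2],
    [4, [20, -12, 12], -0.25],
    [4, [24, -12, 14.2], -0.25],
    [4, [28, -12, 16.5], -0.25],
    [4, [32, -12, 18.7], -0.25],
  ],
)

```text
time_s: 21.25
ee_pos: [0.4962, -0.0393, 0.1458]
eef_rot: [-1.571, 0.0, 1.6]
force: [0.3, 0.1, -1.8]
grip_width: 0.0457
```

```bash
cat > to.py <<'E'
from h import *
import sys
x,y,yaw=map(float,sys.argv[1:4]);o=ctrl.get_obs();Rm=R.from_euler('xyz',o['eef_rot']).as_matrix()
print(st());print('shift',(Rm.T@np.array([x-o['ee_pos'][0],y-o['ee_pos'][1],0])*100).round(2),'turn',round(o['eef_rot'][2]-yaw,3))
E
python3 to.py .485 .005 1.601
```

```text
{'time_s': 21.25, 'qpos': [-0.1526, 0.2674, 1.7572, -0.0, 1.1167, -1.7524], 'ee_pos': [0.4962, -0.0393, 0.1458], 'eef_rot': [-1.5711, 0.0001, 1.5998], 'force': [0.3029, 0.1102, -1.8017], 'grip_width': 0.0457}
shift [ 4.46 -0.    0.99] turn -0.001
```

>>> jog_arm(
  targets=[
    [4, [3, 0, 0.8], 0],
    [4, [4.5, 0, 1.1], 0],
    [4, [4.5, 0, 1.1], 0],
    [4, [4.5, 4, 1.1], 0],
    [4, [4.5, 8, 1.1], 0],
    [4, [4.5, 10, 1.1], 0],
    [4, [4.5, 11, 1.1], 0],
    [4, [4.5, 11.2, 1.1], 0],
    [4, [4.5, 11.2, 1.1], 0],
  ],
)

```text
time_s: 22.15
ee_pos: [0.4854, 0.0034, 0.0343]
eef_rot: [-1.572, 0.0, 1.6]
force: [-0.2, -0.7, -1.6]
grip_width: 0.0459
```

>>> jog_arm(
  targets=[
    [4, [0, 0.1, 0], 0],
    [4, [0, 0.2, 0], 0],
    [4, [0, 0.2, 0], 0],
  ],
)

```text
time_s: 22.45
ee_pos: [0.4851, 0.0038, 0.032]
eef_rot: [-1.572, 0.0, 1.6]
force: [-0.5, -0.4, -1.5]
grip_width: 0.0456
```

Then release and go above the sound cells. B is next (.45,-.17), yaw -.29.

>>> jog_arm(
  targets=[
    [4, [0, 0.1, 0], 0],
    [4, [0, 0.1, 0], 0],
    [7, [0, 0.1, 0], 0],
    [7, [0, 0.1, 0], 0],
    [7, [0, 0.1, 0], 0],
    [7, [0, 0.1, 0], 0],
    [7, [0, -4, 0], 0],
    [7, [0, -9, 0], 0],
    [7, [-4, -13, 0], 0.1],
    [7, [-8, -15, 2], 0.2],
  ],
)

```text
time_s: 23.45
ee_pos: [0.47, -0.0733, 0.1824]
eef_rot: [-1.575, 0.0, 1.399]
force: [0.3, -1.0, -0.8]
grip_width: 0.0699
```

```bash
python3 to.py .446 -.169 1.281
```

```text
{'time_s': 23.45, 'qpos': [-0.2316, 0.1739, 1.7794, 0.0, 1.1843, -1.6303], 'ee_pos': [0.47, -0.0733, 0.1824], 'eef_rot': [-1.5748, 0.0002, 1.3986], 'force': [0.2955, -0.9652, -0.8306], 'grip_width': 0.0699}
shift [-9.84 -0.    0.73] turn 0.118
```

>>> jog_arm(
  targets=[
    [7, [-4, 2, 0.5], 0.06],
    [7, [-8, 4, 0.7], 0.12],
    [7, [-9.6, 4.5, 0.7], 0.12],
    [7, [-9.6, 4.5, 0.7], 0.12],
    [7, [-9.6, 4.5, 0.7], 0.12],
  ],
)

```text
time_s: 23.95
ee_pos: [0.4457, -0.166, 0.1346]
eef_rot: [-1.571, -0.0, 1.28]
force: [-0.2, 0.1, -0.1]
grip_width: 0.0703
```

```bash
python3 near.py .447 -.169
```

```text
t 23.95 ee [ 0.4457 -0.166   0.1346] [-1.5709e+00 -1.0000e-04  1.2796e+00] n 4279
rect [ 447.6 -169.6] [46.1 99.7] axis yaw -0.288 z50/98 [0.0138 0.0153]
origin [ 0.4452 -0.1689] shift tool cm [-0.29 -0.   -0.03] turn -0.003
```

>>> jog_arm(
  targets=[
    [7, [-0.3, 4, -0.3], 0],
    [7, [-0.3, 8, -0.3], 0],
    [7, [-0.3, 10, -0.3], 0],
    [7, [-0.3, 11.1, -0.3], 0],
    [7, [-0.3, 11.1, -0.3], 0],
  ],
)

```text
time_s: 24.5
ee_pos: [0.4476, -0.1691, 0.023]
eef_rot: [-1.57, -0.0, 1.281]
force: [0.1, -0.2, 0.5]
grip_width: 0.07
```

>>> jog_arm(
  targets=[
    [4, [0, 0, 0], 0],
    [4, [0, 0, 0], 0],
    [4, [0, 0, 0], 0],
    [4, [0, 0, 0], 0],
    [4, [0, 0, 0], 0],
    [4, [0, 0, 0], 0],
    [4, [0, 0, 0], 0],
  ],
)

```text
time_s: 25.2
ee_pos: [0.448, -0.1701, 0.0242]
eef_rot: [-1.572, 0.0, 1.28]
force: [-1.5, 2.6, 7.4]
grip_width: 0.0457
```

```bash
sed -i 's/cx=np.array(r\[0\])\/1000-.0025\*/cx=np.array(r[0])\/1000-(.0025 if L>102.5 else 0)*/' near.py; python3 to.py .5575 .1835 1.625
```

```text
{'time_s': 25.2, 'qpos': [-0.4393, 0.4242, 1.8865, 0.0002, 0.8296, -1.7194], 'ee_pos': [0.448, -0.1701, 0.0242], 'eef_rot': [-1.5721, 0.0, 1.2799], 'force': [-1.5401, 2.6439, 7.3977], 'grip_width': 0.0457}
shift [37.01 -0.   -0.35] turn -0.345
```

>>> jog_arm(
  targets=[
    [4, [0, -4, 0], 0],
    [4, [0, -8, 0], 0],
    [4, [4, -12, 0], -0.05],
    [4, [8, -15, 0], -0.1],
    [4, [12, -15, 0], -0.15],
    [4, [16, -15, 0], -0.2],
    [4, [20, -15, 0], -0.25],
    [4, [24, -15, 0], -0.3],
    [4, [28, -15, 0], -0.345],
    [4, [32, -15, 0], -0.345],
  ],
)

```text
time_s: 26.2
ee_pos: [0.5394, 0.1382, 0.1735]
eef_rot: [-1.571, 0.0, 1.627]
force: [0.6, -0.2, -1.3]
grip_width: 0.0458
```

>>> jog_arm(
  targets=[
    [4, [3, 0, 0], 0],
    [4, [4.5, 0, 0], 0],
    [4, [4.5, 2, 0], 0],
    [4, [4.5, 4, 0], 0],
    [4, [4.5, 5, 0], 0],
    [4, [4.5, 6, 0], 0],
    [4, [4.5, 6, 0], 0],
  ],
)

```text
time_s: 26.9
ee_pos: [0.5366, 0.1811, 0.1126]
eef_rot: [-1.569, 0.0, 1.625]
force: [-0.3, -0.1, -1.4]
grip_width: 0.046
```

```bash
python3 to.py .5575 .1835 1.625
```

```text
{'time_s': 26.9, 'qpos': [0.2608, 0.4508, 1.589, -0.0, 1.1032, -1.3637], 'ee_pos': [0.5366, 0.1811, 0.1126], 'eef_rot': [-1.5694, 0.0003, 1.6245], 'force': [-0.2585, -0.0933, -1.4431], 'grip_width': 0.046}
shift [ 0.13 -0.   -2.1 ] turn -0.0
```

>>> jog_arm(
  targets=[
    [4, [0.15, 0, -1.2], 0],
    [4, [0.15, 0, -2.1], 0],
    [4, [0.15, 1.5, -2.1], 0],
    [4, [0.15, 2.7, -2.1], 0],
    [4, [0.15, 3.2, -2.1], 0],
    [4, [0.15, 3.2, -2.1], 0],
    [4, [0.15, 3.2, -2.1], 0],
  ],
)

```text
time_s: 27.6
ee_pos: [0.5577, 0.1842, 0.0815]
eef_rot: [-1.571, 0.0, 1.625]
force: [0.4, -0.1, -0.8]
grip_width: 0.0457
```

```bash
python3 to.py .5575 .1835 1.625
```

```text
{'time_s': 27.6, 'qpos': [0.2567, 0.5322, 1.5471, -0.0, 1.0624, -1.3684], 'ee_pos': [0.5577, 0.1842, 0.0815], 'eef_rot': [-1.5707, 0.0, 1.6251], 'force': [0.4035, -0.0564, -0.7988], 'grip_width': 0.0457}
shift [-0.07  0.    0.03] turn 0.0
```

>>> jog_arm(
  targets=[
    [4, [-0.05, 0.15, 0], 0],
    [4, [-0.05, 0.3, 0], 0],
    [4, [-0.05, 0.4, 0], 0],
    [4, [-0.05, 0.4, 0], 0],
  ],
)

```text
time_s: 28.0
ee_pos: [0.5578, 0.1837, 0.0774]
eef_rot: [-1.571, 0.0, 1.625]
force: [-0.5, -0.4, -1.3]
grip_width: 0.0456
```

>>> jog_arm(
  targets=[
    [4, [0, 0.1, 0], 0],
    [4, [0, 0.15, 0], 0],
    [4, [0, 0.15, 0], 0],
  ],
)

```text
time_s: 28.3
ee_pos: [0.5578, 0.1837, 0.0758]
eef_rot: [-1.571, 0.0, 1.625]
force: [0.2, -0.1, -2.6]
grip_width: 0.0461
```

>>> jog_arm(
  targets=[
    [4, [0, 0.05, 0], 0],
    [4, [0, 0.1, 0], 0],
    [4, [0, 0.1, 0], 0],
  ],
)

```text
time_s: 28.6
ee_pos: [0.5579, 0.1837, 0.0754]
eef_rot: [-1.571, -0.0, 1.625]
force: [-2.6, -1.7, 5.4]
grip_width: 0.0455
```

>>> jog_arm(
  targets=[
    [6.5, [0, -0.03, 0], 0],
    [6.5, [0, -0.03, 0], 0],
    [6.5, [0, -0.03, 0], 0],
    [6.5, [0, -0.03, 0], 0],
    [6.5, [0, -4, 0], 0],
    [6.5, [0, -8, 0], 0],
    [6.5, [0, -13, 2], 0],
    [6.5, [0, -16, 5], 0],
    [6.5, [0, -16, 6], 0],
    [6.5, [0, -16, 6], 0],
  ],
)

```text
time_s: 29.6
ee_pos: [0.4973, 0.1805, 0.2354]
eef_rot: [-1.572, -0.0, 1.625]
force: [0.7, -0.2, -0.7]
grip_width: 0.0654
```

```bash
cat > stack.py <<'E'
from h import *
import sys
zt=float(sys.argv[1]); c=cam('wrist');P=cloud(c);X,Y,Z=P[...,0],P[...,1],P[...,2];g=c['img'].max(2)
near=(np.hypot(X-.5575,Y-.1835)<.09)
def fit(m,z):
    m=cv2.morphologyEx(m.astype(np.uint8),cv2.MORPH_OPEN,np.ones((3,3)));p=np.argwhere(m)[:,::-1]
    w=onplane(c,p,z);r=cv2.minAreaRect((w[:,:2]*1000).astype(np.float32));return len(p),np.round(r[0],1),np.round(r[1],1),round(r[2],2)
m=near&(abs(Z-zt)<.006)&(g>120);print(st()['time_s'],'top z',np.median(Z[m]).round(4),fit(m,zt))
m=near&(abs(Z-.0512)<.004)&(g<125)&(abs(Y-.1835)<.04);print('pile',fit(m,.0512))
save(cv2.resize(c['img'][120:330,120:400],(800,600)),sys.argv[2])
E
python3 stack.py .065 st1.png
```

```text
29.65 top z 0.065 (2773, array([556.6, 183.4]), array([99.7, 45.4]), 2.72)
pile (354, array([558.4, 183.7]), array([118. ,  54.6]), 3.12)
```

View pics/st1.png

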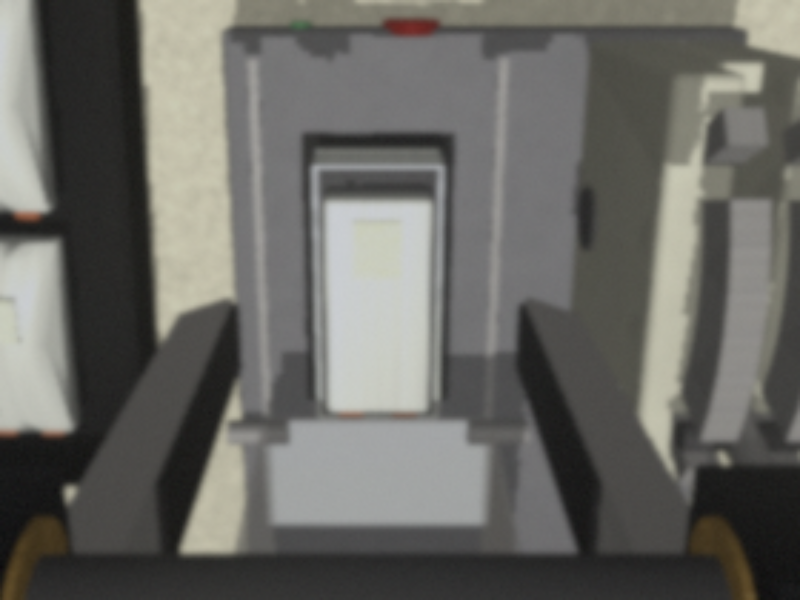

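Both swollen cells are lying in the tray, and cell 1 is centred on the pile within ~2 mm. Next is cell A (.438,-.275).

>>> jog_arm(
  targets=[
    [7, [-5, -3, 0.5], 0],
    [7, [-10, -3, 1.5], 0],
    [7, [-15, -3, 2.5], 0],
    [7, [-20, -3, 3.5], 0.05],
    [7, [-25, -3, 4.5], 0.1],
    [7, [-30, 0, 5.5], 0.16],
    [7, [-35, 3, 6.5], 0.16],
    [7, [-40, 6, 7.5], 0.16],
    [7, [-45, 9, 8.4], 0.16],
    [7, [-45, 10, 8.4], 0.16],
  ],
)

```text
time_s: 30.65
ee_pos: [0.4382, -0.2742, 0.1341]
eef_rot: [-1.57, -0.0, 1.464]
force: [1.0, 0.7, 0.2]
grip_width: 0.0694
```

```bash
python3 near.py .438 -.275
```

```text
t 30.65 ee [ 0.4382 -0.2742  0.1341] [-1.5699e+00 -5.0000e-04  1.4642e+00] n 4348
rect [ 436.7 -275.5] [46.  99.9] axis yaw -0.108 z50/98 [0.0138 0.0154]
origin [ 0.4367 -0.2755] shift tool cm [-0.15  0.    0.13] turn 0.001
```

>>> jog_arm(
  targets=[
    [7, [-0.15, 4, 0.13], 0],
    [7, [-0.15, 8, 0.13], 0],
    [7, [-0.15, 10, 0.13], 0],
    [7, [-0.15, 11.1, 0.13], 0],
    [7, [-0.15, 11.1, 0.13], 0],
  ],
)

```text
time_s: 31.2
ee_pos: [0.4366, -0.2727, 0.0234]
eef_rot: [-1.568, -0.002, 1.465]
force: [-0.2, 0.1, -0.2]
grip_width: 0.0701
```

>>> jog_arm(
  targets=[
    [4, [0, 0, 0], 0],
    [4, [0, 0, 0], 0],
    [4, [0, 0, 0], 0],
    [4, [0, 0, 0], 0],
    [4, [0, 0, 0], 0],
    [4, [0, 0, 0], 0],
    [4, [0, 0, 0], 0],
  ],
)

```text
time_s: 31.9
ee_pos: [0.4376, -0.2735, 0.0263]
eef_rot: [-1.572, 0.001, 1.465]
force: [-2.0, -0.3, 7.5]
grip_width: 0.0457
```

```bash
python3 to.py .5577 .1837 1.625
```

```text
{'time_s': 31.9, 'qpos': [-0.6294, 0.4844, 1.7837, -0.0001, 0.8719, -2.0944], 'ee_pos': [0.4376, -0.2735, 0.0263], 'eef_rot': [-1.5722, 0.0009, 1.4651], 'force': [-1.9542, -0.299, 7.4579], 'grip_width': 0.0457}
shift [ 4.673e+01 -3.000e-02 -7.120e+00] turn -0.16
```

>>> jog_arm(
  targets=[
    [4, [0, -4, 0], 0],
    [4, [0, -8, 0], 0],
    [4, [4, -12, -0.6], 0],
    [4, [8, -15, -1.2], -0.05],
    [4, [13, -15, -2], -0.1],
    [4, [18, -15, -2.8], -0.16],
    [4, [23, -15, -3.5], -0.16],
    [4, [28, -15, -4.3], -0.16],
    [4, [33, -15, -5], -0.16],
    [4, [38, -15, -5.8], -0.16],
  ],
)

```text
time_s: 32.9
ee_pos: [0.5325, 0.0918, 0.1755]
eef_rot: [-1.571, -0.0, 1.625]
force: [0.6, -0.2, -1.8]
grip_width: 0.0458
```

>>> jog_arm(
  targets=[
    [4, [4, 0, 0], 0],
    [4, [7, 0, 0], 0],
    [4, [8, 0, 0], 0],
    [4, [8, 2, 0], 0],
    [4, [8, 4, 0], 0],
    [4, [8, 5, 0], 0],
    [4, [8, 5, 0], 0],
  ],
)

```text
time_s: 33.6
ee_pos: [0.5277, 0.1688, 0.1243]
eef_rot: [-1.568, 0.001, 1.624]
force: [-0.5, -0.4, -1.7]
grip_width: 0.0458
```

```bash
python3 to.py .5583 .1837 1.625
```

```text
{'time_s': 33.6, 'qpos': [0.2435, 0.4119, 1.6154, -0.0001, 1.1166, -1.3809], 'ee_pos': [0.5277, 0.1688, 0.1243], 'eef_rot': [-1.5685, 0.0005, 1.6244], 'force': [-0.499, -0.4164, -1.6714], 'grip_width': 0.0458}
shift [ 1.32 -0.01 -3.13] turn -0.001
```

>>> jog_arm(
  targets=[
    [4, [0.5, 0, -1.2], 0],
    [4, [1.3, 0, -2.4], 0],
    [4, [1.3, 0, -3.1], 0],
    [4, [1.3, 1.5, -3.1], 0],
    [4, [1.3, 2.5, -3.1], 0],
    [4, [1.3, 2.9, -3.1], 0],
    [4, [1.3, 2.9, -3.1], 0],
    [4, [1.3, 2.9, -3.1], 0],
  ],
)

```text
time_s: 34.4
ee_pos: [0.5584, 0.1841, 0.0965]
eef_rot: [-1.571, -0.0, 1.625]
force: [0.6, -0.3, -0.8]
grip_width: 0.0453
```

```bash
python3 to.py .5583 .1837 1.625
```

```text
{'time_s': 34.4, 'qpos': [0.2561, 0.5138, 1.5358, 0.0, 1.0919, -1.3688], 'ee_pos': [0.5584, 0.1841, 0.0965], 'eef_rot': [-1.5709, -0.0, 1.6249], 'force': [0.5859, -0.2729, -0.8342], 'grip_width': 0.0453}
shift [-0.04 -0.    0.02] turn -0.0
```

>>> jog_arm(
  targets=[
    [4, [-0.04, 0.15, 0], 0],
    [4, [-0.04, 0.3, 0], 0],
    [4, [-0.04, 0.35, 0], 0],
    [4, [-0.04, 0.35, 0], 0],
  ],
)

```text
time_s: 34.8
ee_pos: [0.5585, 0.1838, 0.0929]
eef_rot: [-1.571, 0.0, 1.625]
force: [-0.6, 0.5, -1.8]
grip_width: 0.0456
```

>>> jog_arm(
  targets=[
    [4, [0, 0.07, 0], 0],
    [4, [0, 0.1, 0], 0],
    [4, [0, 0.1, 0], 0],
  ],
)

```text
time_s: 35.1
ee_pos: [0.5585, 0.1837, 0.0918]
eef_rot: [-1.571, 0.0, 1.625]
force: [-0.7, 0.3, -0.7]
grip_width: 0.0457
```

>>> jog_arm(
  targets=[
    [4, [0, 0.05, 0], 0],
    [4, [0, 0.07, 0], 0],
    [4, [0, 0.07, 0], 0],
  ],
)

```text
time_s: 35.4
ee_pos: [0.5586, 0.1838, 0.0914]
eef_rot: [-1.571, -0.0, 1.625]
force: [-2.2, 0.0, 3.7]
grip_width: 0.0455
```

>>> jog_arm(
  targets=[
    [6.5, [0, -0.03, 0], 0],
    [6.5, [0, -0.03, 0], 0],
    [6.5, [0, -0.03, 0], 0],
    [6.5, [0, -0.03, 0], 0],
    [6.5, [0, -4, 0], 0],
    [6.5, [0, -8, 0], 0],
    [6.5, [0, -13, 2], 0],
    [6.5, [0, -15, 5], 0],
    [6.5, [0, -15, 6], 0],
    [6.5, [0, -15, 6], 0],
  ],
)

```text
time_s: 36.4
ee_pos: [0.498, 0.1806, 0.2411]
eef_rot: [-1.571, -0.0, 1.625]
force: [0.2, 0.0, 0.5]
grip_width: 0.0646
```

```bash
python3 stack.py .079 st2.png;python3 to.py .597 -.27 1.661
```

```text
36.45 top z 0.0789 (2932, array([558.2, 183.4]), array([101.6,  45.6]), 3.12)
pile (345, array([557.7, 184.6]), array([119.5,  49.8]), 4.96)
{'time_s': 36.45, 'qpos': [0.2783, 0.2439, 1.5549, -0.0001, 1.3438, -1.3469], 'ee_pos': [0.4985, 0.1805, 0.2403], 'eef_rot': [-1.5699, 0.0003, 1.6252], 'force': [-0.0226, -0.0659, 0.4272], 'grip_width': 0.0653}
shift [-4.552e+01  1.000e-02 -7.390e+00] turn -0.036
```

>>> jog_arm(
  targets=[
    [7, [-5, -2, 0], 0],
    [7, [-10, -2, 0], 0],
    [7, [-15, -2, -1], 0],
    [7, [-20, -2, -2], -0.04],
    [7, [-25, -2, -3], -0.04],
    [7, [-30, 0, -4], -0.04],
    [7, [-35, 3, -5], -0.04],
    [7, [-40, 6, -6], -0.04],
    [7, [-45, 9, -7.4], -0.04],
    [7, [-45.4, 10.5, -7.4], -0.04],
  ],
)

```text
time_s: 37.45
ee_pos: [0.5974, -0.2709, 0.1341]
eef_rot: [-1.57, -0.0, 1.664]
force: [0.9, -0.1, 0.2]
grip_width: 0.0703
```

```bash
python3 near.py .597 -.27
```

```text
t 37.45 ee [ 0.5974 -0.2709  0.1341] [-1.570e+00 -3.000e-04  1.664e+00] n 4295
rect [ 597.3 -270.8] [98.8 46. ] axis yaw 0.089 z50/98 [0.0139 0.0153]
origin [ 0.5973 -0.2708] shift tool cm [0.01 0.   0.01] turn 0.004
```

>>> jog_arm(
  targets=[
    [7, [0, 4, 0], 0],
    [7, [0, 8, 0], 0],
    [7, [0, 10, 0], 0],
    [7, [0, 11, 0], 0],
    [7, [0, 11, 0], 0],
  ],
)

```text
time_s: 38.0
ee_pos: [0.5962, -0.2679, 0.0244]
eef_rot: [-1.568, -0.002, 1.665]
force: [-0.3, -0.5, -0.0]
grip_width: 0.0699
```

>>> jog_arm(
  targets=[
    [4, [0, 0, 0], 0],
    [4, [0, 0, 0], 0],
    [4, [0, 0, 0], 0],
    [4, [0, 0, 0], 0],
    [4, [0, 0, 0], 0],
    [4, [0, 0, 0], 0],
    [4, [0, 0, 0], 0],
  ],
)

```text
time_s: 38.7
ee_pos: [0.5974, -0.2684, 0.0279]
eef_rot: [-1.572, 0.001, 1.665]
force: [-0.3, -0.3, 6.6]
grip_width: 0.0454
```

```bash
python3 to.py .558 .1837 1.625
```

```text
{'time_s': 38.7, 'qpos': [-0.4782, 0.7347, 1.3521, -0.0002, 1.0529, -2.1431], 'ee_pos': [0.5974, -0.2684, 0.0279], 'eef_rot': [-1.5723, 0.0011, 1.665], 'force': [-0.341, -0.3161, 6.568], 'grip_width': 0.0454}
shift [45.38 -0.05 -0.33] turn 0.04
```

>>> jog_arm(
  targets=[
    [4, [0, -4, 0], 0],
    [4, [0, -8, 0], 0],
    [4, [4, -12, 0], 0.02],
    [4, [8, -15, 0.4], 0.04],
    [4, [13, -15, 0.8], 0.04],
    [4, [18, -15, 1.2], 0.04],
    [4, [23, -15, 1.5], 0.04],
    [4, [28, -15, 1.8], 0.04],
    [4, [33, -15, 1.8], 0.04],
    [4, [38, -15, 1.8], 0.04],
  ],
)

```text
time_s: 39.7
ee_pos: [0.5429, 0.1046, 0.177]
eef_rot: [-1.571, -0.0, 1.625]
force: [1.3, -0.8, -2.3]
grip_width: 0.0457
```

>>> jog_arm(
  targets=[
    [4, [4, 0, -1], 0],
    [4, [6.5, 0, -2], 0],
    [4, [7.3, 0, -2.2], 0],
    [4, [7.3, 2, -2.2], 0],
    [4, [7.3, 4, -2.2], 0],
    [4, [7.3, 4, -2.2], 0],
    [4, [7.3, 4, -2.2], 0],
  ],
)

```text
time_s: 40.4
ee_pos: [0.5618, 0.1762, 0.1372]
eef_rot: [-1.57, 0.0, 1.624]
force: [0.8, 0.3, -1.1]
grip_width: 0.0459
```

```bash
python3 to.py .558 .1837 1.625
```

```text
{'time_s': 40.4, 'qpos': [0.2417, 0.4671, 1.5015, -0.0, 1.1734, -1.3827], 'ee_pos': [0.5618, 0.1762, 0.1372], 'eef_rot': [-1.5704, 0.0001, 1.6244], 'force': [0.7526, 0.3061, -1.1452], 'grip_width': 0.0459}
shift [0.77 0.   0.34] turn -0.001
```

>>> jog_arm(
  targets=[
    [4, [0.5, 0, 0.2], 0],
    [4, [0.77, 0, 0.34], 0],
    [4, [0.77, 1.2, 0.34], 0],
    [4, [0.77, 2.2, 0.34], 0],
    [4, [0.77, 2.6, 0.34], 0],
    [4, [0.77, 2.6, 0.34], 0],
    [4, [0.77, 2.6, 0.34], 0],
  ],
)

```text
time_s: 41.1
ee_pos: [0.5581, 0.1842, 0.1108]
eef_rot: [-1.571, 0.0, 1.625]
force: [-0.8, 0.1, -0.7]
grip_width: 0.0454
```

```bash
python3 to.py .558 .1837 1.625
```

```text
{'time_s': 41.1, 'qpos': [0.2565, 0.4954, 1.5265, -0.0001, 1.1197, -1.3684], 'ee_pos': [0.5581, 0.1842, 0.1108], 'eef_rot': [-1.5707, 0.0001, 1.6249], 'force': [-0.8426, 0.0573, -0.6947], 'grip_width': 0.0454}
shift [-0.05  0.    0.01] turn -0.0
```

>>> jog_arm(
  targets=[
    [4, [-0.05, 0.1, 0], 0],
    [4, [-0.05, 0.2, 0], 0],
    [4, [-0.05, 0.25, 0], 0],
    [4, [-0.05, 0.25, 0], 0],
  ],
)

```text
time_s: 41.5
ee_pos: [0.558, 0.1838, 0.1084]
eef_rot: [-1.571, -0.0, 1.625]
force: [-0.8, 0.9, -1.6]
grip_width: 0.0456
```

>>> jog_arm(
  targets=[
    [4, [0, 0.07, 0], 0],
    [4, [0, 0.1, 0], 0],
    [4, [0, 0.1, 0], 0],
  ],
)

```text
time_s: 41.8
ee_pos: [0.558, 0.1837, 0.1073]
eef_rot: [-1.571, 0.0, 1.625]
force: [0.6, 0.5, -1.8]
grip_width: 0.0457
```

>>> jog_arm(
  targets=[
    [4, [0, 0.05, 0], 0],
    [4, [0, 0.07, 0], 0],
    [4, [0, 0.07, 0], 0],
  ],
)

```text
time_s: 42.1
ee_pos: [0.5581, 0.1838, 0.1071]
eef_rot: [-1.571, -0.0, 1.625]
force: [-3.0, -0.9, 5.4]
grip_width: 0.0457
```

Touched. I'll release, retreat to where both the stack and lever are in view, and check.

>>> jog_arm(
  targets=[
    [6.5, [0, -0.03, 0], 0],
    [6.5, [0, -0.03, 0], 0],
    [6.5, [0, -0.03, 0], 0],
    [6.5, [0, -0.03, 0], 0],
    [6.5, [0, -4, 0], 0],
    [6.5, [0, -8, 0], 0],
    [6.5, [0, -13, 2], 0],
    [6.5, [0, -15, 5], 0],
    [6.5, [0, -17, 8], 0],
    [6.5, [0, -17, 8], 0],
  ],
)

```text
time_s: 43.1
ee_pos: [0.4768, 0.1797, 0.28]
eef_rot: [-1.576, -0.001, 1.626]
force: [0.7, 0.1, -0.1]
grip_width: 0.0652
```

```bash
python3 stack.py .093 st3.png; python3 - <<'E'
from h import *
a=cam('scene');b=cam('side')
save(np.hstack([cv2.resize(a['img'][150:310,160:320],(400,400)),cv2.resize(b['img'][110:270,170:330],(400,400))]),'s3.png')
E
python3 knob.py .6 | tail -12
```

```text
43.15 top z 0.0929 (2420, array([558.8, 183.5]), array([100.1,  45.7]), 3.03)
pile (274, array([503.3, 180.5]), array([10.1, 50.1]), 3.12)
{'time_s': 43.3, 'qpos': [0.2869, 0.177, 1.5533, -0.0, 1.4126, -1.3379], 'ee_pos': [0.4785, 0.1793, 0.2757], 'eef_rot': [-1.5695, 0.0003, 1.6248], 'force': [-0.318, 0.2359, -0.0752], 'grip_width': 0.065}Traceback (most recent call last):
  File "knob.py", line 6, in <module>
    q=P[m];print(len(q),q.min(0).round(4),q.max(0).round(4))
                        ~~~~~^^^
    return umr_minimum(a, axis, None, out, keepdims, initial, where)
ValueError: zero-size array to reduction operation minimum which has no identity
```

View pics/s3.png

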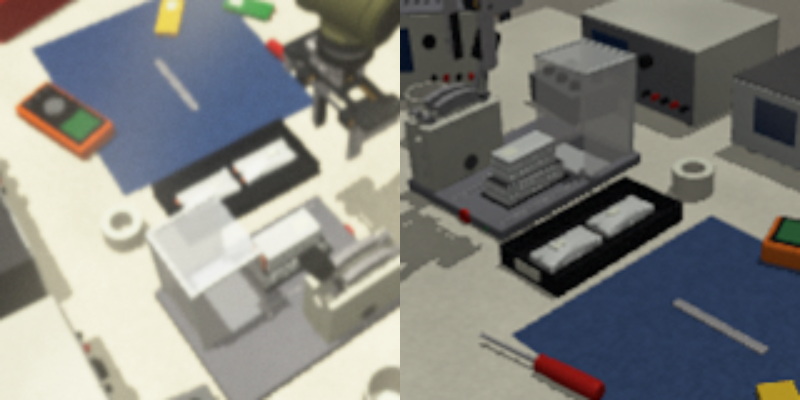

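View pics/st3.png

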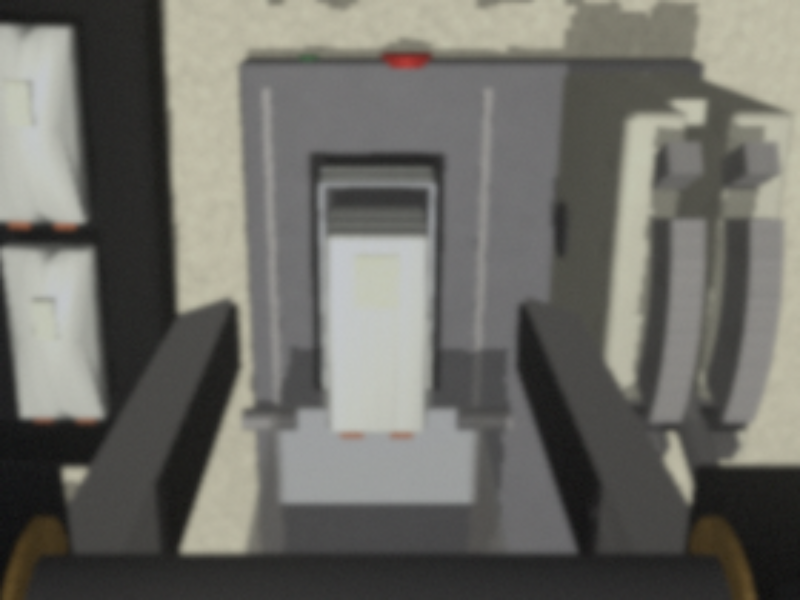

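The stack is square (top .0929, centred at (558.8,183.5)), with terminals to the rear. Both swollen cells are in the tray and no sound cell is left on the mat. Now the lever goes back.

>>> jog_arm(
  targets=[
    [6, [2, -3, -2], 0],
    [6, [6, -4, -5], 0],
    [6, [10, -4, -9], 0],
    [6, [12.4, -4, -12.5], 0],
    [6, [12.4, -2, -12.5], 0],
    [6, [12.4, 1, -12.5], 0],
    [6, [12.4, 4, -12.5], 0],
    [6, [12.4, 5.6, -12.5], 0],
    [6, [12.4, 5.6, -12.5], 0],
  ],
)

```text
time_s: 44.2
ee_pos: [0.5958, 0.3095, 0.2162]
eef_rot: [-1.565, 0.002, 1.625]
force: [0.6, 0.7, 0.8]
grip_width: 0.0601
```

>>> jog_arm(
  targets=[
    [2.5, [0, 0, 0], 0],
    [2.5, [0, 0, 0], 0],
    [2.5, [0, 0, 0], 0],
    [2.5, [0, 0, 0], 0],
    [2.5, [0, 0, 0], 0],
    [2.5, [0, 0, 0], 0],
    [2.5, [0, 0, 0], 0],
  ],
  grip_force=25,
)

```text
time_s: 44.9
ee_pos: [0.5964, 0.3102, 0.2214]
eef_rot: [-1.572, -0.001, 1.625]
force: [3.0, 1.7, 4.5]
grip_width: 0.0319
```

>>> jog_arm(
  targets=[
    [2.5, [0, -0.6, -0.27], 0],
    [2.5, [0, -1.2, -0.54], 0],
    [2.5, [0, -1.65, -0.73], 0],
    [2.5, [0, -1.75, -0.78], 0],
    [2.5, [0, -1.75, -0.78], 0],
  ],
)

```text
time_s: 45.4
ee_pos: [0.604, 0.3105, 0.2379]
eef_rot: [-1.57, -0.0, 1.625]
force: [1.6, 3.8, -6.1]
grip_width: 0.0319
```

>>> jog_arm(
  targets=[
    [2.5, [0, -0.5, 1.3], 0],
    [2.5, [0, -1.0, 2.75], 0],
    [2.5, [0, -1.35, 4.15], 0],
    [2.5, [0, -1.6, 5.6], 0],
    [2.5, [0, -1.75, 7.0], 0],
    [2.5, [0, -1.8, 8.5], 0],
    [2.5, [0, -1.75, 9.9], 0],
    [2.5, [0, -1.6, 11.4], 0],
    [2.5, [0, -1.35, 12.8], 0],
    [2.5, [0, -1.0, 14.2], 0],
  ],
)

```text
time_s: 46.4
ee_pos: [0.4621, 0.3027, 0.2485]
eef_rot: [-1.573, -0.001, 1.625]
force: [3.0, 3.9, 0.5]
grip_width: 0.0319
```

>>> jog_arm(
  targets=[
    [2.5, [0, 0.5, 1.4], 0],
    [2.5, [0, 1.0, 2.75], 0],
    [2.5, [0, 1.2, 3.3], 0],
    [2.5, [0, 1.2, 3.3], 0],
  ],
)

```text
time_s: 46.8
ee_pos: [0.4289, 0.301, 0.2375]
eef_rot: [-1.572, -0.001, 1.626]
force: [-5.2, 1.3, 8.6]
grip_width: 0.0317
```

>>> jog_arm(
  targets=[
    [2.5, [0, 0.3, 0.3], 0],
    [2.5, [0, 0.6, 0.4], 0],
    [2.5, [0, 0.6, 0.4], 0],
  ],
)

```text
time_s: 47.1
ee_pos: [0.4253, 0.3011, 0.2326]
eef_rot: [-1.573, -0.002, 1.625]
force: [-10.7, 1.0, 16.5]
grip_width: 0.0318
```

>>> jog_arm(
  targets=[
    [2.5, [0, -0.5, 0], 0],
    [2.5, [0, -0.5, 0], 0],
    [6, [0, -0.5, 0], 0],
    [6, [0, -0.5, 0], 0],
    [6, [0, -0.5, 0], 0],
    [6, [0, -0.5, 0], 0],
    [6, [0, -4, 0], 0],
    [6, [0, -8, 2], 0],
    [6, [0, -13, 6], 0],
    [6, [0, -16, 9], 0],
  ],
)

```text
time_s: 48.1
ee_pos: [0.3389, 0.2957, 0.387]
eef_rot: [-1.571, 0.0, 1.624]
force: [-0.1, 0.2, 1.2]
grip_width: 0.0604
```

```bash
python3 knob.py .45
```

```text
{'time_s': 48.15, 'qpos': [0.6402, -0.0127, 1.4924, 0.0005, 1.653, -0.9854], 'ee_pos': [0.3359, 0.296, 0.3937], 'eef_rot': [-1.5779, -0.0053, 1.6257], 'force': [-3.1064, -1.2844, 7.0458], 'grip_width': 0.06}
710 [0.4145 0.2858 0.1974] [0.444  0.3162 0.2473]
245 [0.4248 0.3006 0.2089]
249 [0.4162 0.3    0.2364]
253 [0.4208 0.3003 0.2375]
257 [0.4249 0.3005 0.2397]
261 [0.4296 0.3007 0.2406]
265 [0.4331 0.3009 0.2437]
269 [0.437  0.3011 0.2461]
273 [0.4437 0.3015 0.2438]
```

The knob top is at z .2473 with a slope of about 0.43 rad, the same as at the start (.2472), so it is home in the shut notch. Last check on the hood and everything else.

>>> jog_arm(
  targets=[
    [6, [0, -2, 0], 0],
    [6, [0, -2, 0], 0],
    [6, [0, -2, 0], 0],
    [6, [0, -2, 0], 0],
  ],
)

```text
time_s: 48.55
ee_pos: [0.3399, 0.296, 0.4042]
eef_rot: [-1.569, 0.001, 1.625]
force: [1.2, 0.3, -0.4]
grip_width: 0.0601
```

```bash
python3 - <<'E'
from h import *
import pickle
a=cam('scene');b=cam('side');c=cam('wrist');P=cloud(c);a0,b0=pickle.load(open('ab.pkl','rb'))
for x in(.48,.5,.54,.6): print(x,[round(float(np.median(P[...,2][k])),3) for y in(.14,.16,.18,.2,.22) for k in [(abs(P[...,0]-x)<.005)&(abs(P[...,1]-y)<.005)] if k.any()])
d=cv2.absdiff(b['img'],b0['img']).max(2); print(st())
save(np.hstack([cv2.resize(a['img'][90:330,130:370],(400,400)),cv2.resize(b['img'][90:330,130:370],(400,400))]),'f.png')
E
python3 knob.py .45 | sed -n 2,2p
```

```text
0.48 [0.139, 0.139, 0.139]
0.5 [0.138, 0.138, 0.137]
0.54 [0.137, 0.137]
0.6 [0.134, 0.134]
{'time_s': 48.7, 'qpos': [0.6352, 0.0009, 1.4545, -0.0, 1.6877, -0.9895], 'ee_pos': [0.3399, 0.296, 0.4047], 'eef_rot': [-1.5696, 0.0008, 1.6248], 'force': [-0.4092, -0.773, 0.8494], 'grip_width': 0.0601}
577 [0.416  0.2856 0.2019] [0.4455 0.3158 0.2479]
```

View pics/f.png

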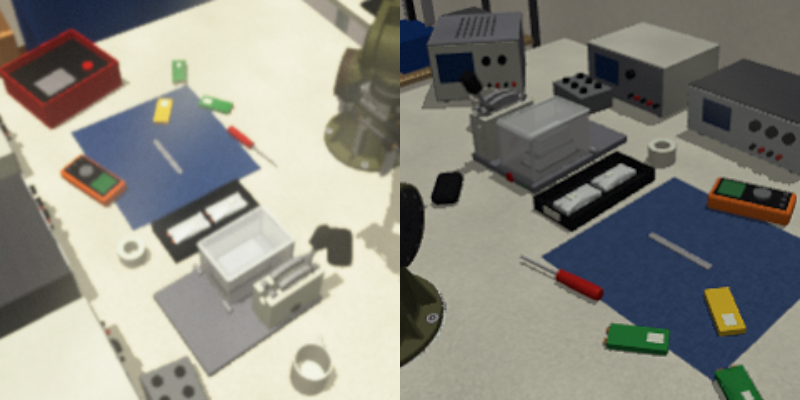

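The hood's front reads 5 mm higher than its rear (139 vs 134 mm), but it was flat at 133 mm at the start. I'll check whether that is real.

```bash
python3 - <<'E'
from h import *
import pickle
c1=cam('wrist')
for n,c in(('w0',pickle.load(open('w0.pkl','rb'))),('now',c1)):
    P=cloud(c);X,Y,Z=P[...,0],P[...,1],P[...,2];g=c['img'].max(2)
    print(n,'table',[round(float(np.median(Z[(abs(X-x)<.006)&(abs(Y-y)<.006)])),4) for x,y in((.3,.36),(.36,.36),(.4,.15),(.4,.1),(.42,.36))])
    for y in(.15,.18,.21): print(' hood y',y,[(x,round(float(np.median(Z[k])),4)) for x in(.47,.5,.53,.56,.59,.62,.64) for k in [(abs(X-x)<.005)&(abs(Y-y)<.005)&(Z>.1)] if k.any()])
    m=(Z>.2)&(Z<.255)&(g<75)&(abs(Y-.3)<.012)&(abs(X-.435)<.03);q=P[m]
    # top face: fit plane among upper points
    t=q[(q[:,0]<.433)&(q[:,2]>.233)];A=np.polyfit(t[:,0],t[:,2],1);print(' knob top slope',A[0].round(3),np.arctan(A[0]).round(3),'z at x=.425',np.polyval(A,.425).round(4),len(t),'max z',np.percentile(q[:,2],99).round(4),'zs x',q[:,0].min().round(4))
E
```

```text
w0 table [0.0001, 0.0001, 0.0002, -0.0003, -0.0001]
 hood y 0.15 [(0.47, 0.1331), (0.5, 0.1326), (0.53, 0.1331), (0.56, 0.1331), (0.59, 0.133), (0.62, 0.1331), (0.64, 0.1361)]
 hood y 0.18 [(0.47, 0.1324), (0.5, 0.133), (0.53, 0.1334), (0.56, 0.133), (0.59, 0.133), (0.62, 0.133), (0.64, 0.1362)]
 hood y 0.21 [(0.47, 0.1329), (0.5, 0.1332), (0.53, 0.1333), (0.56, 0.1329), (0.59, 0.1334), (0.62, 0.1333), (0.64, 0.1362)]
 knob top slope 0.47 0.439 z at x=.425 0.2398 295 max z 0.2464 zs x 0.4143
now table [0.4895, 0.0001, 0.0001, -0.0001, -0.0003]
 hood y 0.15 [(0.47, 0.1337), (0.5, 0.1337), (0.53, 0.1338)]
 hood y 0.18 [(0.47, 0.1339)]
 hood y 0.21 [(0.56, 0.1334), (0.59, 0.1329)]
 knob top slope 0.483 0.45 z at x=.425 0.2397 326 max z 0.2465 zs x 0.4145
```

Settled, the readings match the start: hood 133–134 mm all along, knob identical. The slope came from a frame taken while the arm was still settling. Handing in.

```bash
python3 -c "
from station import ctrl
print(ctrl.hand_in())"
```

```text
the job is handed in; nothing more can be done
None
```

The job is handed in: the lever is home in its shut notch with the hood down. Both swollen cells are in the black tray, and all three sound cells are stacked on the spacer pile.

- **Lever:** The first swing to the open notch stopped short on the gate at about 0.33 rad. I regripped the knob, pushed it further and let it drop in. On the way back, the force rose to about 17–20 N before I released it.
- **Cells:** The two swollen cells lie one behind the other in the tray. I lowered each sound cell until I felt it touch, all with their terminals toward the hinge. The pile top came out at about 51 mm, and the stack top at 92.9 mm. Each cell sits within about 2 mm of the pile's centre and is square to it within about 0.5°.
- **Final checks:** The knob is back within about 0.2 mm of where it started, and the hood is flat at 133–134 mm as it was at first. One earlier reading suggested the hood's front was 5 mm high. It was taken while the arm was still settling, and the repeat reading did not show it.
- **Other things:** The last pictures show the meter, labels, mug, mouse and the green and yellow look-alikes undisturbed to the eye; I did not measure them. The run took about 49 s.

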